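# Load coin cells into the cell tester's pocket tray and start the test

### The job

Pull the tester's tray right out and put every coin cell from the blue mat into a tray pocket of its own, lying flat on the pocket floor with the same face up; then push the tray fully home and press the green start button all the way down. Handle the cells gently, never squeezing or pressing one with more than 15 N, do not press start while the tray is out, and leave the other things on the bench where they are.

Things in the scene. Friction and masses are not known exactly. Their poses are not given: they have to be found in the camera images.
- tester: bench-top cell test unit, fixed: white and grey case 260 mm deep (x), 360 wide (y), 100 high, its front facing its own -x (to the robot) at x = -130 mm. Origin: centre of its underside, on the table. The pocket tray slides out of the left part of the front, along the unit's -x; display and start button are on the right part
- tray (a joint): the pull-out pocket tray: 0 m = fully home, 0.15 m = fully out (stop); about 2 N of friction plus 10 N per m/s; stays where it is left; starts home or up to 30 mm ajar. Aluminium front plate 232 mm wide, 12 thick, its top 92 mm above the table. Behind it a blue level deck, top 58 mm above the table, 135 deep and 212 wide, with two rows of four round pockets
- tray_handle (a point): middle of the tray's steel bar handle, which runs along the unit's y, 100 mm long, 11 mm thick, 35 mm in front of the front plate and 75 mm above the table (25 mm below the top of the case); moves with the tray; can be pinched from above with the fingers closing along the unit's x
- start (a joint): green round start button, 28 mm across, in a black housing on top of the case near its right front corner: 0 m = up, 0.006 m = fully down, pressed straight down, springs back; about 5 N when fully down. It counts as pressed beyond 0.004 m
- start_top (a point): centre of the top face of the start button's cap
- pocket0 (a point): centre of the floor of tray pocket 0, front row, number 1 from the left seen from the robot (the unit's +y side); moves with the tray; axes as the unit's. Each pocket is round, 27.5 mm across and 5 mm deep (floor 53 mm above the table); any cell may go in any pocket. Pockets are 52 mm apart in a row, rows 37 and 92 mm behind the front plate; fully out, the back row is 58 mm in front of the case
- pocket1 (a point): centre of the floor of tray pocket 1, front row, number 2 from the left seen from the robot (the unit's +y side); moves with the tray; axes as the unit's. Same size as pocket 0
- pocket2 (a point): centre of the floor of tray pocket 2, front row, number 3 from the left seen from the robot (the unit's +y side); moves with the tray; axes as the unit's. Same size as pocket 0
- pocket3 (a point): centre of the floor of tray pocket 3, front row, number 4 from the left seen from the robot (the unit's +y side); moves with the tray; axes as the unit's. Same size as pocket 0
- pocket4 (a point): centre of the floor of tray pocket 4, back row, number 1 from the left seen from the robot (the unit's +y side); moves with the tray; axes as the unit's. Same size as pocket 0
- pocket5 (a point): centre of the floor of tray pocket 5, back row, number 2 from the left seen from the robot (the unit's +y side); moves with the tray; axes as the unit's. Same size as pocket 0
- pocket6 (a point): centre of the floor of tray pocket 6, back row, number 3 from the left seen from the robot (the unit's +y side); moves with the tray; axes as the unit's. Same size as pocket 0
- pocket7 (a point): centre of the floor of tray pocket 7, back row, number 4 from the left seen from the robot (the unit's +y side); moves with the tray; axes as the unit's. Same size as pocket 0
- cell0: steel coin cell, 24.5 mm diameter, 7.7 mm thick, about 12 g; the broad plain face is up (+z) as it lies on the blue antistatic mat (fixed, 235 by 200 mm, 3 mm thick). Origin: centre of its underside. Crimped and easily crushed: 15 N is the most it may be squeezed or pressed with; may be absent
- cell1: another such coin cell, same size and make as cell0; may be absent
- cell2: another such coin cell, same size and make as cell0; may be absent
- cell3: another such coin cell, same size and make as cell0; may be absent
- cell4: another such coin cell, same size and make as cell0; may be absent
- cell5: another such coin cell, same size and make as cell0; may be absent
- tweezers: black plastic tweezers, 120 mm long, 7 mm high, lying flat; not part of the job, leave it where it is
- caliper: digital caliper, 235 mm long, lying flat; not part of the job, leave it where it is
- foil_reel: small reel of copper foil standing on its flange, 68 mm across, 48 mm high; not part of the job, leave it where it is
- solvent: white plastic bottle with red cap, 66 mm across, 150 mm high; not part of the job, leave it where it is
- powder_jar: amber jar with black cap, 60 mm across, 75 mm high; not part of the job, leave it where it is

How it is judged:
By the outcome, as a careful person would: the job done as asked, in the order asked, and still so for the second after the job is handed in, with the robot touching nothing.
Of cell0, cell1, cell2, cell3, cell4, cell5 only 4 to 6 are there at a start; the rules pass over those that are not, and their reading is None.
At some moment in a run one of cell0, cell1, cell2, cell3, cell4, cell5 may be knocked a few centimetres aside while the robot is not near it.
It also fails if it takes over 210 s, if anything falls off the work surface, if the arm or the gripper's body presses on something with over 40 N, if the wrist force passes 120 N, or if a joint passes its speed limit or range.

### The arm

A 6-joint arm with a two-finger parallel gripper is mounted at the origin on the work surface. World frame = base frame: x ahead of the robot, y to its left, z up, the work surface at z = 0. Lengths are in m, angles in rad, forces in N, time in s.
With the tool pointing down it reaches from about 0.3 to 0.775 m from the base axis. Payload 14.6 kg.
Tool frame: the origin (TCP) lies at the very end of the fingers, on their centre line; the grasp point (between the pads) lies 19 mm behind it; z points along the fingers, y is the line along which they close (so a half turn about z gives the same grasp; the last joint's range is limited). The gripper opens to 94 mm and grips with 3 to 60 N. Pads are 16 mm wide; open, the fingers measure 119 mm over their backs; the gripper's body (75 mm by 177 mm) begins 78 mm behind the grasp point.
Start: joints at [-1.169, 0.3, 1.521, -0, 1.321, -0.067], TCP at [0.248, -0.491, 0.205] pointing down, gripper open.
Joint ranges: [-3.03, 3.03], [-0.79, 2.21], [0.23, 2.52], [-1.04, 4.18], [0, 3.07], [-2.55, 2.55]. Speed limits (rad/s): [2.22, 2.22, 2.57, 3.14, 3.14, 3.14].

### API

Orientations are given as [roll, pitch, yaw] about the fixed x, y, z axes, in that order (R = Rz(yaw) Ry(pitch) Rx(roll)).
In Python, from station import ctrl gives the robot as it stands. The module is installed in compiled form; this text tells all that it offers.
- The arm moves only by the tool step_arm, never from a script. Its argument "deltas" is a list of rows, each an object with "dp": the shift along the tool's x, y, z scaled (see below), a list of three; "twist": the turn about the tool's z scaled (see below). In form: [{"dp": [tx, ty, tz], "twist": twist}, ...]. A call has 1 to 12 rows; each row shifts and turns the commanded pose from where the row before left it, along the tool's axes as they then stand; what a row does not reach is not made up. The controller multiplies each number of a shift by 0.04 m and each number of a turn by 4 degrees. A row lasts 1/10 s, in which the tool goes at most 50 mm and 8.59 degrees, less where a joint would pass 70% of its speed; a pose out of reach is approached as far as the arm can. A call with a number of a shift or a turn outside -1 to 1 is refused whole. A call with a gripper value outside its range is refused whole. "gripper" is the opening, from -1 (shut) to 1 (fully open), set as the call begins (left out, the last holds). The fingers move at their own pace and stop on an object; "squeeze" is the grip in N (left out, the last holds). Time passes only in rows, so rows that do not move let the fingers close. It gives the time, the measured TCP pose, the force, the opening and the grip force at its end, in the units of the state.
- ctrl.get_obs(): the state, without advancing time (a new reading comes with each control period).
- ctrl.camera(name): name is "scene" or "top"; returns (picture, depth): 384x512x3 uint8, red, green, blue; 384x512 float32, m along the optical axis (not along the pixel's ray), 0 where there is no reading.
- ctrl.get_calibration(name): a dict with "fx", "fy", "cx", "cy" (pixels), "world_to_cam" (4x4, takes a point from world to camera coordinates). Camera axes: x right, y down, z forward; pixel columns grow to the right and rows downward; lengths in m; the calibration is good to about 2 mm. A picture is of the moment at which its call begins. get_calibration takes no time and is no camera call.
- ctrl.hand_in(): hands the job in; it is judged then, once.
Trained networks look in the newest picture that a camera, given by its name, has taken for a name from the list of things; names that differ only in an ending like _2 or _b are one class to them, and where a whole thing is asked for, a point or a joint stands for the part that bears it (a point fixed in the world has none). Each returns a list of dicts, best first, with "conf" (0 to 1); they miss things now and then, are a little off and sometimes report something else, mostly with a low value. They report only what shows in the picture. A call takes as long as a camera call.
- ctrl.spot_in(camera, label): "rect" ([left, top, right, bottom] as shares, 0 to 1, of the picture: columns of its width, rows of its height, round what is visible of it).
- ctrl.cut_out(camera, label): "pixels" (384x512 bool, what is visible of it) and "rect" ([left, top, right, bottom] as shares, 0 to 1, of the picture: columns of its width, rows of its height, round what is visible of it).
The state is a dict: "time_s": time; "qpos": joint angles; "joint_vel": joint speeds; "tau": joint torques, N m; "ee_pos": TCP position; "eef_rot": TCP orientation; "force": force on the tool from outside, world axes, zero at the start; "moment": the same for the moment, N m; "grip_width": finger opening in m; "grip_force": force on a finger pad.
Only numpy, scipy, OpenCV 4.12 (cv2) and the standard library are available. Lean on these libraries where they do the work, as an engineer would, in place of code of your own. Each camera call takes 0.05 s, during which the arm holds its last target. There are 200 camera calls.

## Working session

There is one attempt and no reset: what is moved stays moved. The work goes in short steps, Python scripts to look and compute and a tool call to move; the robot and the scene stay as the last step left them, time stands still between calls to the robot, and variables do not carry over. Pictures are saved under pics/ and viewed, at most 14 in all, crops included, and the job is handed in when it is done.

Besides the shell and the picture viewer there is one more tool, called after ">>>" as a command line: name --argument value ..., lists and objects as JSON in quotes. step_arm: Moves the arm, as the interface text tells. Its arguments: {"type":"object","properties":{"deltas":{"type":"array"},"gripper":{"type":"number"},"squeeze":{"type":"number"}},"required":["deltas"]}

```bash
mkdir -p pics; cat > h.py <<'E'
import numpy as np, cv2
from station import ctrl
def cam(n):
    p,d=ctrl.camera(n); return p,d,ctrl.get_calibration(n)
def w(px,d,c):
    # px Nx2 (col,row), depth N -> world
    px=np.atleast_2d(px).astype(float); d=np.atleast_1d(d)
    P=np.stack([(px[:,0]-c['cx'])/c['fx']*d,(px[:,1]-c['cy'])/c['fy']*d,d,np.ones(len(d))])
    return (np.linalg.inv(c['world_to_cam'])@P)[:3].T
def ray_z(px,z,c):
    px=np.atleast_2d(px).astype(float)
    T=np.linalg.inv(c['world_to_cam']); a=w(px,np.ones(len(px)),c); o=T[:3,3]
    return o+(a-o)*((z-o[2])/(a[:,2]-o[2]))[:,None]
def proj(P,c):
    P=np.atleast_2d(P); q=(c['world_to_cam']@np.c_[P,np.ones(len(P))].T)[:3]
    return np.stack([q[0]/q[2]*c['fx']+c['cx'],q[1]/q[2]*c['fy']+c['cy']],1)
def save(p,n,roi=None,s=1):
    if roi: p=p[roi[1]:roi[3],roi[0]:roi[2]]
    cv2.imwrite('pics/'+n,cv2.resize(p[:,:,::-1],None,fx=s,fy=s,interpolation=cv2.INTER_CUBIC))
E
python3 - <<'E'
from h import *
np.set_printoptions(precision=4,suppress=True)
for n in ['scene','top']:
    p,d,c=cam(n); save(p,n+'1.png',s=1.5)
    np.savez(n+'1.npz',p=p,d=d)
    print(n,c['fx'],np.linalg.inv(c['world_to_cam'])[:3])
    for l in ['cell0','tray_handle','start_top','tester','tray']:
        for r in ctrl.cut_out(n,l):
            m=r['pixels'];v,u=np.nonzero(m&(d>0))
            if len(u)==0: continue
            X=w(np.c_[u,v],d[v,u],c)
            print(l,round(r['conf'],2),len(u),[round(u.mean(),1),round(v.mean(),1)],'med',np.median(X,0),'mid',(X.min(0)+X.max(0))/2,'ztop',np.percentile(X[:,2],90))
print(ctrl.get_obs())
E
```

```text
scene 427.2177252190962 [[ 0.8616  0.3568 -0.3611  1.0064]
 [ 0.5075 -0.5911  0.6269 -0.7   ]
 [ 0.0102 -0.7234 -0.6904  0.9397]]
cell0 0.55 72 [np.float64(120.3), np.float64(288.0)] med [ 0.4197 -0.3167  0.0097] mid [ 0.4179 -0.3163  0.006 ] ztop 0.012457747836709675
cell0 0.42 66 [np.float64(162.4), np.float64(271.5)] med [ 0.48   -0.2213  0.0099] mid [ 0.4779 -0.2198  0.0083] ztop 0.012806387934774344
tray_handle 0.88 481 [np.float64(294.9), np.float64(176.1)] med [0.6516 0.2312 0.0823] mid [0.6268 0.2547 0.0487] ztop 0.09225108913414248
tester 0.77 11171 [np.float64(330.9), np.float64(213.3)] med [0.8026 0.1269 0.0987] mid [0.7562 0.2449 0.0599] ztop 0.10143730877314128
tray 0.78 408 [np.float64(295.4), np.float64(175.6)] med [0.6523 0.2338 0.0852] mid [0.6147 0.246  0.0455] ztop 0.09205988669517759
top 453.9987376705272 [[ 0.0189 -0.9984  0.0535  0.4929]
 [-0.9997 -0.0197 -0.0159  0.0749]
 [ 0.0169 -0.0532 -0.9984  1.5253]]
cell0 0.48 40 [np.float64(331.5), np.float64(205.4)] med [ 0.5365 -0.2304  0.0105] mid [ 0.5351 -0.2311  0.0124] ztop 0.015644731589152628
cell0 0.4 44 [np.f
[... 434 characters left out ...]
.float64(165.9)] med [0.6516 0.2528 0.077 ] mid [0.6404 0.248  0.0478] ztop 0.09445210814905314
tray 0.45 35 [np.float64(244.5), np.float64(151.1)] med [0.696  0.0638 0.1217] mid [0.6959 0.0652 0.1227] ztop 0.12619501181661613
{'time_s': 0.6, 'qpos': array([-1.1686,  0.2999,  1.521 ,  0.    ,  1.3207, -0.0666]), 'joint_vel': array([ 0.0002,  0.0017, -0.0001,  0.0017,  0.0011, -0.0001]), 'tau': array([ -0.0009, -53.148 , -35.2828,   0.0709,   0.0214,   0.    ]), 'ee_pos': array([ 0.2485, -0.4907,  0.2054]), 'eef_rot': array([ 3.1416, -0.    ,  0.4688]), 'force': array([-0.0116, -0.3646, -0.2186]), 'moment': array([0.0402, 0.0075, 0.0193]), 'grip_force': 0.0, 'grip_width': 0.09396049279744721}
```

View pics/top1.png

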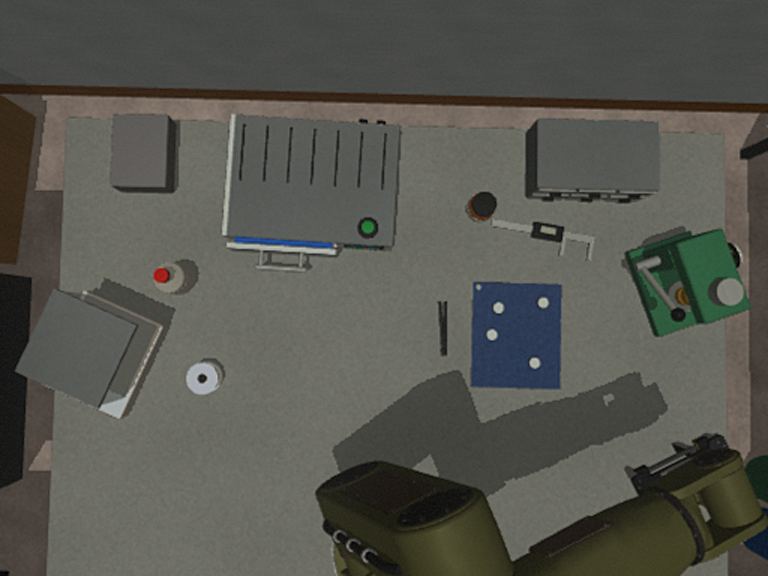

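View pics/scene1.png

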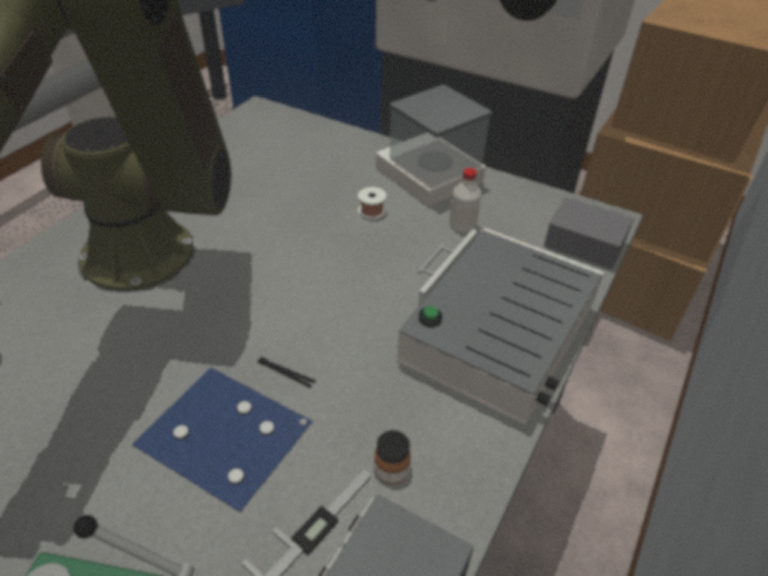

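The top view (shown at 1.5x) has four cells on the mat at about (498,308), (543,303), (491,335) and (535,363). The small dot at (478,287) is a mat stud. The tray is slightly ajar, with its handle at (284,265), and the button is at (368,227). Next I triangulate the cells and fit the tester's pose.

```bash
cat >> h.py <<'E'
def triang(a,ca,b,cb):
    A=[]
    for q,c in((a,ca),(b,cb)):
        K=np.array([[c['fx'],0,c['cx']],[0,c['fy'],c['cy']],[0,0,1]])@c['world_to_cam'][:3]
        A+=[q[0]*K[2]-K[0],q[1]*K[2]-K[1]]
    x=np.linalg.svd(np.array(A))[2][-1]; return x[:3]/x[3]
def cells(p,d,c,lo=12,hi=120,bounds=(0.36,0.58,-0.36,-0.16)):
    """bright blobs on mat: list of (weighted centroid px, area, world at z=.0107)"""
    g=p.astype(float); s=(p.min(2)>130).astype(np.uint8)
    n,l,st,ce=cv2.connectedComponentsWithStats(s); out=[]
    for i in range(1,n):
        if not lo<st[i,4]<hi*3: continue
        X=ray_z(ce[i],.009,c)[0]
        if bounds[0]<X[0]<bounds[1] and bounds[2]<X[1]<bounds[3]:
            x0,y0,ww,hh=st[i,:4]; sl=np.s_[y0-3:y0+hh+3,x0-3:x0+ww+3]
            r=g[sl][:,:,0]; bg=np.percentile(r,15); k=np.clip(r-bg-0.15*(r.max()-bg),0,None)
            v,u=np.mgrid[sl]; out.append((np.array([(u*k).sum(),(v*k).sum()])/k.sum(),st[i,4],X))
    return out
E
python3 - <<'E'
from h import *
np.set_printoptions(precision=4,suppress=True)
D={}
for n in ['top','scene']:
    z=np.load(n+'1.npz'); c=ctrl.get_calibration(n); D[n]=(z['p'],z['d'],c)
C={n:cells(*D[n]) for n in D}
for n in C:
    for q in C[n]: print(n,q[0],q[1],ray_z(q[0],.0095,D[n][2])[0])
for q in C['top']:
    X=ray_z(q[0],.0095,D['top'][2])[0]
    b=min(C['scene'],key=lambda r:np.linalg.norm(ray_z(r[0],.0095,D['scene'][2])[0]-X))
    print('tri',triang(q[0],D['top'][2],b[0],D['scene'][2]))
for n in D:
    p,d,c=D[n]; v,u=np.nonzero(d>0); X=w(np.c_[u,v],d[v,u],c); rgb=p[v,u].astype(int)
    # green button
    m=(rgb[:,1]>rgb[:,0]*1.6)&(rgb[:,1]>rgb[:,2]*1.3)&(X[:,2]>.09)&(X[:,2]<.15)&(X[:,0]>.6)&(X[:,0]<.8)&(X[:,1]>-.1)
    print(n,'btn',m.sum(),u[m].mean(),v[m].mean(),X[m].mean(0),np.median(X[m],0),ray_z([u[m].mean(),v[m].mean()],.12,c))
    def line(m,t):
        Y=X[m]; k=np.polyfit(Y[:,1],Y[:,0],1); k=np.polyfit(Y[:,1][abs(np.polyval(k,Y[:,1])-Y[:,0])<.006],Y[:,0][abs(np.polyval(k,Y[:,1])-Y[:,0])<.006],1)
        print(n,t,m.sum(),'slope',k[0],'x@.23',np.polyval(k,.23),'y',np.percentile(Y[:,1],[1,50,99]),'z',np.median(Y[:,2]))
    R=(X[:,1]>.05)&(X[:,1]<.4)
    line(R&(X[:,0]>.6)&(X[:,0]<.65)&(X[:,2]>.06)&(X[:,2]<.09)&(abs(X[:,1]-.24)<.04),'handle')
    line(R&(X[:,0]>.63)&(X[:,0]<.69)&(X[:,2]>.086)&(X[:,2]<.097)&(rgb.min(1)>130),'plate')
    m=(X[:,2]>.097)&(X[:,2]<.104)&(X[:,0]>.66)&(X[:,0]<1)&(X[:,1]>0)&(X[:,1]<.42)
    Y=X[m][:,:2].astype(np.float32); print(n,'case',m.sum(),cv2.minAreaRect(Y))
E
```

```text
top [361.7581 201.3099] 32 [ 0.5511 -0.3321  0.0095]
top [331.9195 204.7722] 34 [ 0.5375 -0.2318  0.0095]
top [327.5464 222.7143] 35 [ 0.4773 -0.2177  0.0095]
top [356.0472 241.5127] 36 [ 0.4165 -0.3137  0.0095]
scene [162.2782 270.7622] 49 [ 0.4776 -0.2189  0.0095]
scene [177.3293 284.2299] 52 [ 0.5377 -0.2326  0.0095]
scene [119.9822 286.9996] 53 [ 0.4167 -0.3148  0.0095]
scene [156.6615 316.4551] 62 [ 0.5511 -0.333   0.0095]
tri [ 0.5509 -0.3325  0.0087]
tri [ 0.5374 -0.2321  0.0087]
tri [ 0.4771 -0.2181  0.0082]
tri [ 0.4162 -0.3142  0.0083]
top btn 67 245.0 150.91044776119404 [0.6967 0.0636 0.1206] [0.6964 0.0636 0.121 ] [[0.6968 0.0636 0.12  ]]
top handle 146 slope -0.10102281911576565 x@.23 0.6184184713276897 y [0.2012 0.2325 0.2781] z 0.0780648879761251
top plate 227 slope 0.044147996069367285 x@.23 0.6503497053742412 y [0.1351 0.2458 0.3606] z 0.09236703869928431
top case 6728 ((0.7960494160652161, 0.18584905564785004), (0.359870582818985, 0.2603263556957245), 87.43293762207031)
scene btn 56 286.875 207.96428571428572 [0.6985 0.0594 0.1209] [0.6985 0.059  0.121 ] [[0.6981 0.0602 0.12  ]]
scene handle 89 slope -0.041841315149810626 x@.23 0.6162536771434967 y [0.2003 0.2322 0.2792] z 0.07858895503231067
scene plate 182 slope 0.0387211314967932 x@.23 0.6513602154678606 y [0.1306 0.2336 0.3558] z 0.09101253968568146
scene case 7503 ((0.7974392175674438, 0.183277890086174), (0.3633076846599579, 0.2597731053829193), 87.60546875)
```

```bash
python3 - <<'E'
from h import *
z=np.load('top1.npz'); save(z['p'],'tc1.png',(140,70,280,190),5.5)
E
```

```text
(no output)
```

View pics/tc1.png

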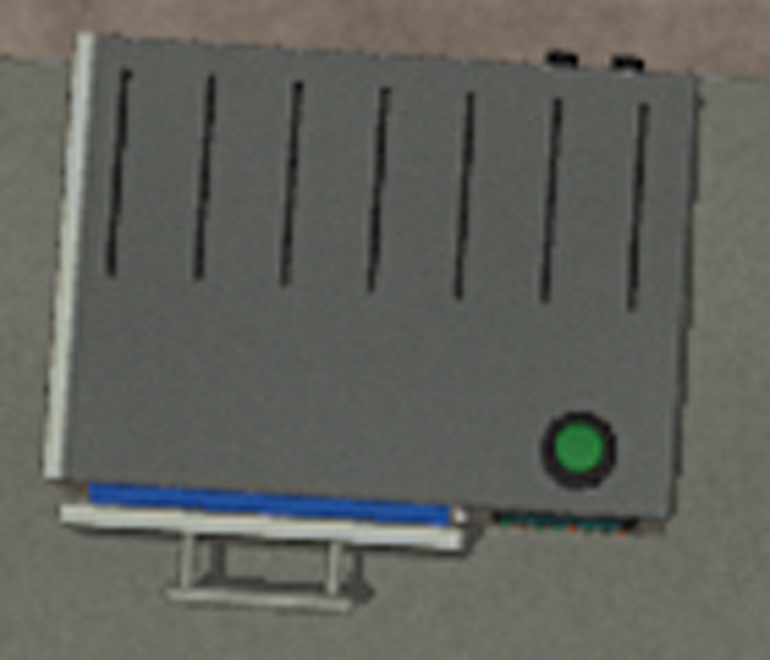

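The crop shows the case turned about -2.5°, the tray slightly ajar, and the handle bar running from (170,593) to (355,605). I'll write a planner that converts world targets into rows.

```bash
cat >> h.py <<'E'
def plan(tgt,yaw,start=None,y0=None,n=None):
    """rows from the current (or given) pose to tgt; twist spread evenly; tool down"""
    o=ctrl.get_obs(); s=np.array(o['ee_pos'] if start is None else start); y=o['eef_rot'][2] if y0 is None else y0
    dy=(yaw-y+np.pi)%(2*np.pi)-np.pi; d=np.array(tgt)-s
    n=n or int(max(np.ceil(np.linalg.norm(d)/.048),np.ceil(abs(np.degrees(dy))/4),1))
    while True:
        R=[];p=s.copy();a=y
        for i in range(n):
            dw=s+d*(i+1)/n-p
            t=np.round(np.array([np.cos(a)*dw[0]+np.sin(a)*dw[1],np.sin(a)*dw[0]-np.cos(a)*dw[1],-dw[2]])/.04,3 if i==n-1 else 2)
            tw=np.round(-np.degrees(yaw-y if abs(yaw-y)<3.2 else dy)/4/n,3)
            R.append((t.tolist(),float(tw)))
            p=p+.04*np.array([np.cos(a)*t[0]+np.sin(a)*t[1],np.sin(a)*t[0]-np.cos(a)*t[1],-t[2]]); a-=np.radians(4*tw)
        if max(abs(np.array([r[0] for r in R])).max(),0)<=1: break
        n+=1
    print(n,'rows; dp | twist');[print(*r) for r in R]; print('end',p.round(4),round(a,4)); return p,a
E
python3 - <<'E'
from h import *
c=ctrl.get_calibration('top'); z=np.load('top1.npz')
for q in [(170,593),(355,605),(262,599)]: print(ray_z(np.array(q)/5.5+[140-.4,70-.4],.079,c))
for q in [(60,506),(60,522),(463,533),(463,549)]: print('plate',ray_z(np.array(q)/5.5+[140-.4,70-.4],.092,c))
plan([.612,.241,.17],1.527)
E
```

```text
[[0.61270099 0.29903219 0.079     ]]
[[0.60789597 0.1918482  0.079     ]]
[[0.61029381 0.24575616 0.079     ]]
plate [[0.66049662 0.36146752 0.092     ]]
plate [[0.65125932 0.36118814 0.092     ]]
plate [[0.64970918 0.12967813 0.092     ]]
plate [[0.64045559 0.12947746 0.092     ]]
21 rows; dp | twist
[0.78, -0.58, 0.04] -0.722
[0.81, -0.54, 0.04] -0.722
[0.83, -0.5, 0.05] -0.722
[0.86, -0.46, 0.04] -0.722
[0.88, -0.41, 0.04] -0.722
[0.9, -0.37, 0.04] -0.722
[0.92, -0.33, 0.05] -0.722
[0.93, -0.27, 0.04] -0.722
[0.95, -0.23, 0.04] -0.722
[0.95, -0.18, 0.04] -0.722
[0.97, -0.13, 0.04] -0.722
[0.96, -0.09, 0.05] -0.722
[0.98, -0.03, 0.04] -0.722
[0.97, 0.01, 0.04] -0.722
[0.97, 0.06, 0.04] -0.722
[0.97, 0.11, 0.05] -0.722
[0.95, 0.16, 0.04] -0.722
[0.95, 0.21, 0.04] -0.722
[0.94, 0.26, 0.04] -0.722
[0.93, 0.3, 0.04] -0.722
[0.904, 0.352, 0.046] -0.722
end [0.612 0.241 0.17 ] 1.5273
```

>>> step_arm --deltas '[{"dp": [0.78,-0.58,0.04],"twist": -0.722},{"dp": [0.81,-0.54,0.04],"twist": -0.722},{"dp": [0.83,-0.5,0.05],"twist": -0.722},{"dp": [0.86,-0.46,0.04],"twist": -0.722},{"dp": [0.88,-0.41,0.04],"twist": -0.722},{"dp": [0.9,-0.37,0.04],"twist": -0.722},{"dp": [0.92,-0.33,0.05],"twist": -0.722},{"dp": [0.93,-0.27,0.04],"twist": -0.722},{"dp": [0.95,-0.23,0.04],"twist": -0.722},{"dp": [0.95,-0.18,0.04],"twist": -0.722},{"dp": [0.97,-0.13,0.04],"twist": -0.722}]' --gripper 1

```text
time_s: 1.7
ee_pos: [0.4397, -0.1059, 0.1872]
eef_rot: [3.141, -0.0, 1.025]
force: [0.3, -0.4, 0.1]
grip_width: 0.0939
grip_force: 0.0
```

>>> step_arm --deltas '[{"dp": [0.96,-0.09,0.05],"twist": -0.722},{"dp": [0.98,-0.03,0.04],"twist": -0.722},{"dp": [0.97,0.01,0.04],"twist": -0.722},{"dp": [0.97,0.06,0.04],"twist": -0.722},{"dp": [0.97,0.11,0.05],"twist": -0.722},{"dp": [0.95,0.16,0.04],"twist": -0.722},{"dp": [0.95,0.21,0.04],"twist": -0.722},{"dp": [0.94,0.26,0.04],"twist": -0.722},{"dp": [0.93,0.3,0.04],"twist": -0.722},{"dp": [0.9,0.35,0.05],"twist": -0.722},{"dp": [0,0,0],"twist": 0},{"dp": [0,0,0],"twist": 0}]' --gripper 0

```text
time_s: 2.9
ee_pos: [0.6117, 0.2411, 0.1691]
eef_rot: [-3.141, 0.0, 1.528]
force: [-0.1, 0.1, -0.0]
grip_width: 0.0469
grip_force: 0.0
```

>>> step_arm --deltas '[{"dp": [0.1,-0.034,0.2],"twist": 0},{"dp": [0,0,0.2],"twist": 0},{"dp": [0,0,0.2],"twist": 0},{"dp": [0,0,0.5],"twist": 0},{"dp": [0,0,0.5],"twist": 0},{"dp": [0,0,0.5],"twist": 0},{"dp": [0,0,0.4],"twist": 0},{"dp": [0,0,0.2],"twist": 0},{"dp": [0,0,0.1],"twist": 0},{"dp": [0,0,0],"twist": 0}]' --gripper -0.44

```text
time_s: 3.9
ee_pos: [0.6108, 0.2448, 0.0578]
eef_rot: [3.142, 0.0, 1.527]
force: [-0.6, -0.4, -0.0]
grip_width: 0.0265
grip_force: 0.0
```

>>> step_arm --deltas '[{"dp": [0,0,0],"twist": 0},{"dp": [0,0,0],"twist": 0},{"dp": [0,0,0],"twist": 0},{"dp": [0,0,0],"twist": 0}]' --gripper -1 --squeeze 15

```text
time_s: 4.3
ee_pos: [0.611, 0.245, 0.0586]
eef_rot: [3.141, -0.0, 1.527]
force: [-0.8, -0.3, 3.2]
grip_width: 0.0106
grip_force: 15.0
```

>>> step_arm --deltas '[{"dp": [0,-0.3,0],"twist": 0},{"dp": [0,-0.4,0],"twist": 0},{"dp": [0,-0.4,0],"twist": 0},{"dp": [0,-0.4,0],"twist": 0},{"dp": [0,-0.4,0],"twist": 0},{"dp": [0,-0.4,0],"twist": 0},{"dp": [0,-0.4,0],"twist": 0},{"dp": [0,-0.3,0],"twist": 0},{"dp": [0,-0.2,0],"twist": 0},{"dp": [0,-0.1,0],"twist": 0},{"dp": [0,0,0],"twist": 0}]'

```text
time_s: 5.4
ee_pos: [0.4788, 0.2507, 0.0585]
eef_rot: [3.141, -0.0, 1.528]
force: [-2.0, -2.1, 7.8]
grip_width: 0.0103
grip_force: 15.0
```

>>> step_arm --deltas '[{"dp": [0,-0.05,0],"twist": 0},{"dp": [0,-0.05,0],"twist": 0},{"dp": [0,-0.05,0],"twist": 0},{"dp": [0,-0.05,0],"twist": 0},{"dp": [0,0,0],"twist": 0}]'

```text
time_s: 5.9
ee_pos: [0.4733, 0.2509, 0.0586]
eef_rot: [3.136, -0.001, 1.527]
force: [15.5, -2.4, -3.3]
grip_width: 0.0107
grip_force: 15.0
```

>>> step_arm --deltas '[{"dp": [0,0.05,0],"twist": 0},{"dp": [0,0,0],"twist": 0}]'

```text
time_s: 6.1
ee_pos: [0.4737, 0.2509, 0.0585]
eef_rot: [3.14, -0.001, 1.527]
force: [2.0, -2.4, 7.6]
grip_width: 0.0105
grip_force: 15.0
```

>>> step_arm --deltas '[{"dp": [0,0,0],"twist": 0},{"dp": [0,0,0],"twist": 0},{"dp": [0,0,0],"twist": 0},{"dp": [0,0,-0.3],"twist": 0},{"dp": [0,0,-0.6],"twist": 0},{"dp": [0,0,-0.8],"twist": 0},{"dp": [0,0,-0.8],"twist": 0},{"dp": [0,0,0],"twist": 0}]' --gripper -0.44

```text
time_s: 6.9
ee_pos: [0.4744, 0.2517, 0.1629]
eef_rot: [3.135, -0.003, 1.527]
force: [0.3, -0.2, -0.2]
grip_width: 0.0265
grip_force: 0.0
```

```bash
python3 - <<'E'
from h import *
plan([.477,-.218,.10],-.0435)
E
```

```text
23 rows; dp | twist
[-0.51, 0.02, 0.07] 0.978
[-0.51, 0.06, 0.07] 0.978
[-0.5, 0.1, 0.06] 0.978
[-0.49, 0.13, 0.07] 0.978
[-0.49, 0.16, 0.07] 0.978
[-0.47, 0.19, 0.07] 0.978
[-0.46, 0.23, 0.07] 0.978
[-0.44, 0.25, 0.07] 0.978
[-0.42, 0.29, 0.06] 0.978
[-0.4, 0.32, 0.07] 0.978
[-0.38, 0.34, 0.07] 0.978
[-0.36, 0.36, 0.07] 0.978
[-0.33, 0.39, 0.07] 0.978
[-0.3, 0.41, 0.07] 0.978
[-0.27, 0.43, 0.06] 0.978
[-0.25, 0.45, 0.07] 0.978
[-0.21, 0.47, 0.07] 0.978
[-0.18, 0.47, 0.07] 0.978
[-0.15, 0.49, 0.07] 0.978
[-0.11, 0.5, 0.07] 0.978
[-0.08, 0.51, 0.06] 0.978
[-0.05, 0.5, 0.07] 0.978
[-0.005, 0.514, 0.071] 0.978
end [ 0.477 -0.218  0.1  ] -0.043
```

>>> step_arm --deltas '[{"dp": [-0.51,0.02,0.07],"twist": 0.978},{"dp": [-0.51,0.06,0.07],"twist": 0.978},{"dp": [-0.5,0.1,0.06],"twist": 0.978},{"dp": [-0.49,0.13,0.07],"twist": 0.978},{"dp": [-0.49,0.16,0.07],"twist": 0.978},{"dp": [-0.47,0.19,0.07],"twist": 0.978},{"dp": [-0.46,0.23,0.07],"twist": 0.978},{"dp": [-0.44,0.25,0.07],"twist": 0.978},{"dp": [-0.42,0.29,0.06],"twist": 0.978},{"dp": [-0.4,0.32,0.07],"twist": 0.978},{"dp": [-0.38,0.34,0.07],"twist": 0.978},{"dp": [-0.36,0.36,0.07],"twist": 0.978}]' --gripper -0.2

```text
time_s: 8.1
ee_pos: [0.4738, 0.0051, 0.1249]
eef_rot: [-3.141, 0.0, 0.705]
force: [0.6, 0.5, 0.4]
grip_width: 0.0375
grip_force: 0.0
```

>>> step_arm --deltas '[{"dp": [-0.33,0.39,0.07],"twist": 0.978},{"dp": [-0.3,0.41,0.07],"twist": 0.978},{"dp": [-0.27,0.43,0.06],"twist": 0.978},{"dp": [-0.25,0.45,0.07],"twist": 0.978},{"dp": [-0.21,0.47,0.07],"twist": 0.978},{"dp": [-0.18,0.47,0.07],"twist": 0.978},{"dp": [-0.15,0.49,0.07],"twist": 0.978},{"dp": [-0.11,0.5,0.07],"twist": 0.978},{"dp": [-0.08,0.51,0.06],"twist": 0.978},{"dp": [-0.05,0.5,0.07],"twist": 0.978},{"dp": [0,0.51,0.07],"twist": 0.978}]'

```text
time_s: 9.2
ee_pos: [0.4753, -0.2193, 0.0948]
eef_rot: [-3.141, 0.001, -0.046]
force: [-0.6, -0.4, -0.1]
grip_width: 0.0373
grip_force: 0.0
```

```bash
cat >> h.py <<'E'
def pockets(px,z=.053):
    pass
E
python3 - <<'E'
from h import *
np.set_printoptions(precision=4,suppress=True)
for n,roi in [('top',(140,110,280,200)),('scene',(220,120,340,220))]:
    p,d,c=cam(n); np.savez(n+'2.npz',p=p,d=d)
    save(p,n+'2.png',roi,5.5)
    for i in range(8):
        r=ctrl.spot_in(n,'pocket%d'%i)
        print(n,i,[(round(q['conf'],2),(np.array(q['rect'])*[512,384,512,384]).round(1)) for q in r[:2]])
    for q in cells(p,d,c): print(n,q[0],ray_z(q[0],.0095,c)[0])
E
```

```text
top 0 [(0.66, array([149.1, 157.3, 220.6, 223. ])), (0.59, array([312.9, 128.4, 330.2, 151.1]))]
top 1 [(0.66, array([149.1, 157.3, 220.6, 223. ])), (0.59, array([312.9, 128.4, 330.2, 151.1]))]
top 2 [(0.66, array([149.1, 157.3, 220.6, 223. ])), (0.59, array([312.9, 128.4, 330.2, 151.1]))]
top 3 [(0.66, array([149.1, 157.3, 220.6, 223. ])), (0.59, array([312.9, 128.4, 330.2, 151.1]))]
top 4 [(0.66, array([149.1, 157.3, 220.6, 223. ])), (0.59, array([312.9, 128.4, 330.2, 151.1]))]
top 5 [(0.66, array([149.1, 157.3, 220.6, 223. ])), (0.59, array([312.9, 128.4, 330.2, 151.1]))]
top 6 [(0.66, array([149.1, 157.3, 220.6, 223. ])), (0.59, array([312.9, 128.4, 330.2, 151.1]))]
top 7 [(0.66, array([149.1, 157.3, 220.6, 223. ])), (0.59, array([312.9, 128.4, 330.2, 151.1]))]
top [361.8109 201.1958] [ 0.5515 -0.3323  0.0095]
scene 0 [(0.58, array([239.7, 139.6, 313.3, 204.5]))]
scene 1 [(0.58, array([239.7, 139.6, 313.3, 204.5]))]
scene 2 [(0.58, array([239.7, 139.6, 313.3, 204.5]))]
scene 3 [(0.58, array([239.7, 139.6, 313.3, 204.5]))]
scene 4 [(0.58, array([239.7, 139.6, 313.3, 204.5]))]
scene 5 [(0.58, array([239.7, 139.6, 313.3, 204.5]))]
scene 6 [(0.58, array([239.7, 139.6, 313.3, 204.5]))]
scene 7 [(0.58, array([239.7, 139.6, 313.3, 204.5]))]
scene [119.9898 287.0057] [ 0.4168 -0.3148  0.0095]
scene [156.6971 316.5793] [ 0.5514 -0.3332  0.0095]
```

View pics/top2.png

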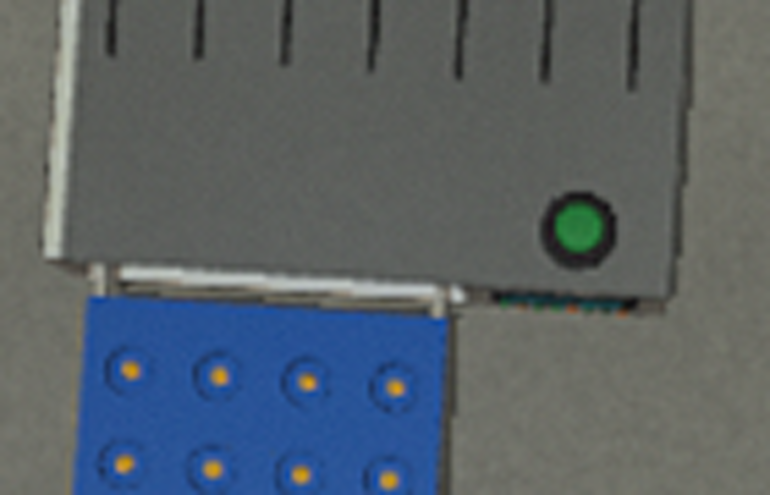

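View pics/scene2.png

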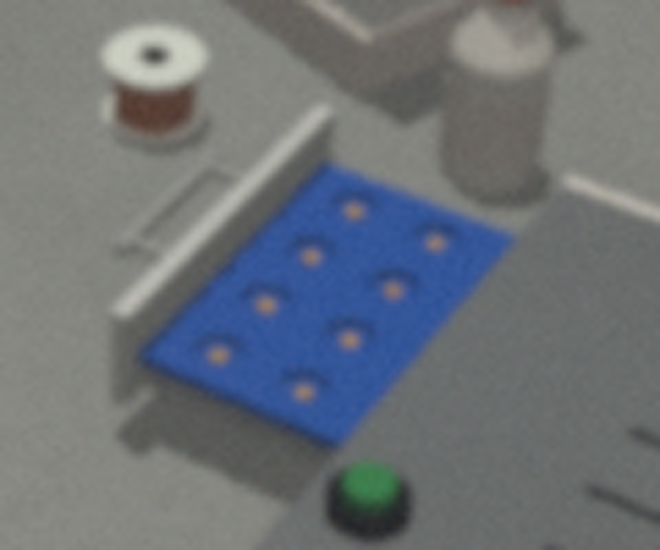

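The pockets show orange contact dots at their centres. In the top crop the back row is at y≈370–388 and the front row at y≈463–480. All eight are clear in both views. I'll fit the known grid to the dots.

```bash
python3 - <<'E'
from h import *
np.set_printoptions(precision=4,suppress=True)
from scipy.optimize import least_squares
pts={};cal={}
for n in ['top','scene']:
    z=np.load(n+'2.npz'); p=z['p'].astype(float); c=cal[n]=ctrl.get_calibration(n)
    e=p[:,:,0]-p[:,:,2]+ (100 if 0 else 0)
    L=[]
    for i in range(8):
        g=np.array([.557+.055*(i//4)+0.,.328-.052*(i%4),.053])+[ .045*(-.052*(i%4))+.003,-.0025*(i//4),0]
        u,v=proj(g,c)[0].round().astype(int); 
        for _ in range(3):
            r=5 if n=='top' else 4
            sl=np.s_[v-r:v+r+1,u-r:u+r+1]; k=e[sl]; k=np.clip(k-np.median(k)-.3*(k.max()-np.median(k)),0,None)
            vv,uu=np.mgrid[sl]; q=np.array([(uu*k).sum(),(vv*k).sum()])/k.sum(); u,v=q.round().astype(int)
        L.append(q)
    pts[n]=np.array(L)
T=np.array([triang(pts['top'][i],cal['top'],pts['scene'][i],cal['scene']) for i in range(8)]); print(T)
G=np.array([[.055*(i//4)-.0275,.078-.052*(i%4)] for i in range(8)])
def fit(X):
    f=lambda s:(np.c_[np.cos(s[2])*G[:,0]-np.sin(s[2])*G[:,1]+s[0],np.sin(s[2])*G[:,0]+np.cos(s[2])*G[:,1]+s[1]]-X).ravel()
    r=least_squares(f,[.58,.25,-.04]); return r.x,np.sqrt((r.fun**2).mean()), r.x[:2]
print('tri',fit(T[:,:2]))
for n in pts: print(n,fit(ray_z(pts[n],.053,cal[n])[:,:2]))
s=fit(T[:,:2])[0]
# handle-derived x: plate front 35 behind handle, rows 37 behind plate
print('x centre predicted from handle', .4737+.035+.0645, .4737+.035+.012+.0645)
E
```

```text
[[0.5603 0.3286 0.0516]
 [0.558  0.2764 0.0524]
 [0.5559 0.2245 0.0518]
 [0.5535 0.1726 0.0519]
 [0.6156 0.3263 0.0521]
 [0.613  0.2738 0.0526]
 [0.6109 0.2218 0.0527]
 [0.6087 0.17   0.0519]]
tri (array([ 0.5845,  0.2493, -0.0438]), np.float64(0.00016925743958618204), array([0.5845, 0.2493]))
top (array([ 0.5849,  0.2494, -0.0452]), np.float64(0.00015748161185571502), array([0.5849, 0.2494]))
scene (array([ 0.5844,  0.2479, -0.0411]), np.float64(0.000248882280302383), array([0.5844, 0.2479]))
x centre predicted from handle 0.5732 0.5852
```

```bash
python3 - <<'E'
from h import *
print(ctrl.get_obs()['ee_pos'])
p,a=plan([.477,-.2184,.03],-.0437)
E
```

```text
[ 0.47562307 -0.21859766  0.09506204]
2 rows; dp | twist
[0.02, -0.0, 0.81] 0.005
[0.014, -0.006, 0.817] 0.005
end [ 0.477  -0.2184  0.03  ] -0.0437
```

>>> step_arm --deltas '[{"dp": [0.02,0,0.8],"twist": 0},{"dp": [0.01,0,0.6],"twist": 0},{"dp": [0,0,0.3],"twist": 0},{"dp": [0,0,0.2],"twist": 0},{"dp": [0,0,0.1],"twist": 0},{"dp": [0,0,0],"twist": 0}]'

```text
time_s: 10.7
ee_pos: [0.477, -0.2188, 0.0153]
eef_rot: [3.141, -0.0, -0.043]
force: [-0.1, 1.0, 0.9]
grip_width: 0.0373
grip_force: 0.0
```

>>> step_arm --deltas '[{"dp": [0,0,0.12],"twist": 0},{"dp": [0,0,0.1],"twist": 0},{"dp": [0,0,0],"twist": 0}]'

```text
time_s: 11.0
ee_pos: [0.4767, -0.2186, 0.0059]
eef_rot: [-3.141, 0.0, -0.043]
force: [-0.2, 0.1, 1.2]
grip_width: 0.0375
grip_force: 0.0
```

>>> step_arm --deltas '[{"dp": [0,0,0],"twist": 0},{"dp": [0,0,0],"twist": 0},{"dp": [0,0,0],"twist": 0},{"dp": [0,0,0],"twist": 0}]' --gripper -1 --squeeze 6

```text
time_s: 11.4
ee_pos: [0.4769, -0.2187, 0.0064]
eef_rot: [3.141, -0.0, -0.043]
force: [0.3, -0.5, 0.1]
grip_width: 0.0241
grip_force: 6.0
```

```bash
cat >> h.py <<'E'
def pk(i,c=(.5849,.2489),t=-.0437):
    g=np.array([.055*(i//4)-.0275,.078-.052*(i%4)])
    return np.array([np.cos(t)*g[0]-np.sin(t)*g[1]+c[0],np.sin(t)*g[0]+np.cos(t)*g[1]+c[1]])
E
python3 - <<'E'
from h import *
o=ctrl.get_obs()['ee_pos']; s=[.4768,-.2186,.1262]
plan([*pk(3),.126],-.0437,s,-.0437)
E
```

```text
10 rows; dp | twist
[0.15, -0.98, 0.0] -0.0
[0.15, -0.99, 0.0] -0.0
[0.15, -0.98, 0.0] -0.0
[0.15, -0.99, 0.0] -0.0
[0.15, -0.98, 0.0] -0.0
[0.15, -0.99, 0.0] -0.0
[0.15, -0.98, 0.0] -0.0
[0.15, -0.99, 0.0] -0.0
[0.15, -0.98, 0.0] -0.0
[0.152, -0.984, 0.005] -0.0
end [0.554  0.1722 0.126 ] -0.0437
```

>>> step_arm --deltas '[{"dp": [0,0,-0.2],"twist": 0},{"dp": [0,0,-0.4],"twist": 0},{"dp": [0,0,-0.6],"twist": 0},{"dp": [0,0,-0.7],"twist": 0},{"dp": [0,0,-0.7],"twist": 0},{"dp": [0,0,-0.4],"twist": 0},{"dp": [0,0,0],"twist": 0}]'

```text
time_s: 12.1
ee_pos: [0.4777, -0.2192, 0.1289]
eef_rot: [3.14, -0.004, -0.043]
force: [-0.1, -0.6, -0.4]
grip_width: 0.0238
grip_force: 6.0
```

>>> step_arm --deltas '[{"dp": [0.07,-0.5,0],"twist": 0},{"dp": [0.14,-0.9,0],"twist": 0},{"dp": [0.15,-0.98,0],"twist": 0},{"dp": [0.15,-0.98,0],"twist": 0},{"dp": [0.15,-0.98,0],"twist": 0},{"dp": [0.15,-0.98,0],"twist": 0},{"dp": [0.15,-0.98,0],"twist": 0},{"dp": [0.15,-0.98,0],"twist": 0},{"dp": [0.15,-0.98,0],"twist": 0},{"dp": [0.14,-0.9,0],"twist": 0},{"dp": [0.1,-0.68,0],"twist": 0},{"dp": [0,0,0],"twist": 0}]'

```text
time_s: 13.3
ee_pos: [0.5533, 0.1747, 0.1249]
eef_rot: [3.141, 0.001, -0.04]
force: [0.3, -0.4, -0.1]
grip_width: 0.0238
grip_force: 6.0
```

>>> step_arm --deltas '[{"dp": [0,0,0.4],"twist": 0},{"dp": [0,0,0.4],"twist": 0},{"dp": [0,0,0.3],"twist": 0},{"dp": [0,0,0],"twist": 0},{"dp": [0,0,0],"twist": 0}]'

```text
time_s: 13.8
ee_pos: [0.5538, 0.1716, 0.0824]
eef_rot: [3.142, 0.0, -0.043]
force: [0.5, -0.0, 0.3]
grip_width: 0.0242
grip_force: 6.0
```

```bash
python3 - <<'E'
from h import *
o=ctrl.get_obs(); print(o['ee_pos'],o['eef_rot'],o['force'])
plan([*pk(3),.064],-.0437,n=2)
E
```

```text
[0.55376738 0.1716422  0.08236491] [ 3.14152065e+00  1.83050866e-04 -4.34398683e-02] [ 0.49646857 -0.00825185  0.26402911]
2 rows; dp | twist
[0.0, -0.01, 0.23] 0.002
[0.006, -0.004, 0.229] 0.002
end [0.554  0.1722 0.064 ] -0.0437
```

>>> step_arm --deltas '[{"dp": [0.006,-0.014,0.25],"twist": 0},{"dp": [0,0,0.2],"twist": 0},{"dp": [0,0,0.05],"twist": 0},{"dp": [0,0,0],"twist": 0},{"dp": [0,0,0],"twist": 0}]'

```text
time_s: 14.3
ee_pos: [0.5541, 0.1726, 0.0624]
eef_rot: [-3.142, -0.0, -0.043]
force: [-0.7, 0.1, -0.3]
grip_width: 0.0239
grip_force: 6.0
```

>>> step_arm --deltas '[{"dp": [0,0,0.02],"twist": 0},{"dp": [0,0,0.02],"twist": 0},{"dp": [0,0,0.02],"twist": 0},{"dp": [0,0,0],"twist": 0}]'

```text
time_s: 14.7
ee_pos: [0.5539, 0.1725, 0.0598]
eef_rot: [3.142, 0.0, -0.043]
force: [-0.6, 0.2, 0.2]
grip_width: 0.024
grip_force: 6.0
```

>>> step_arm --deltas '[{"dp": [0,0,0],"twist": 0},{"dp": [0,0,0],"twist": 0},{"dp": [0,0,0],"twist": 0},{"dp": [0,0,-0.2],"twist": 0},{"dp": [0,0,-0.5],"twist": 0},{"dp": [0,0,-0.5],"twist": 0},{"dp": [0,0,-0.4],"twist": 0},{"dp": [0,0,0],"twist": 0}]' --gripper -0.3

```text
time_s: 15.5
ee_pos: [0.555, 0.1728, 0.1265]
eef_rot: [-3.14, -0.004, -0.043]
force: [1.1, -0.3, -0.2]
grip_width: 0.0329
grip_force: 0.0
```

```bash
cat >> h.py <<'E'
def look(i=None,name=None):
    np.set_printoptions(precision=4,suppress=True)
    for n in ['top','scene']:
        p,d,c=cam(n)
        for q in cells(p,d,c): print(n,q[1],ray_z(q[0],.0095,c)[0][:2])
        for k in range(8):
            P=np.array([*pk(k),.0607]); u=proj(P,c)[0]; v=u.round().astype(int)
            pa=p[v[1]-1:v[1]+2,v[0]-1:v[0]+2].reshape(-1,3).mean(0)
            if pa.min()<100: continue
            s=(p.min(2)>110).astype(np.uint8); s[:v[1]-8]=0; s[v[1]+9:]=0; s[:,:v[0]-8]=0; s[:,v[0]+9:]=0
            vv,uu=np.nonzero(s); X=w(np.c_[uu,vv],d[vv,uu],c)
            print(n,'pocket',k,'px off',np.array([uu.mean(),vv.mean()])-u,'n',len(uu),'z med/p10/p90',np.percentile(X[:,2],[50,10,90]),'off mm',1e3*(ray_z([uu.mean(),vv.mean()],.0607,c)[0][:2]-P[:2]))
        if name: save(p,name+n+'.png',(140,110,280,200) if n=='top' else (220,120,340,220),5.5)
E
python3 - <<'E'
from h import *
look(name='a')
s=ctrl.get_obs()['ee_pos']; print(s)
plan([.5374,-.2321,.10],-.0437)
E
```

```text
top 33 [ 0.5511 -0.3321]
top 37 [ 0.5375 -0.2318]
top 36 [ 0.4164 -0.3137]
scene 54 [ 0.5377 -0.2326]
scene 54 [ 0.4167 -0.3149]
scene 63 [ 0.5511 -0.333 ]
scene pocket 3 px off [-0.404   0.6234] n 10 z med/p10/p90 [0.0603 0.058  0.0612] off mm [ 0.334  -3.1548]
[0.5539 0.1725 0.1237]
11 rows; dp | twist
[0.0, 0.92, 0.05] 0.001
[0.0, 0.92, 0.06] 0.001
[0.01, 0.92, 0.05] 0.001
[-0.0, 0.92, 0.06] 0.001
[0.0, 0.92, 0.05] 0.001
[0.0, 0.92, 0.05] 0.001
[0.01, 0.92, 0.06] 0.001
[-0.0, 0.92, 0.05] 0.001
[0.0, 0.92, 0.06] 0.001
[0.0, 0.92, 0.05] 0.001
[0.007, 0.924, 0.053] 0.001
end [ 0.5374 -0.2321  0.1   ] -0.0438
```

View pics/ascene.png

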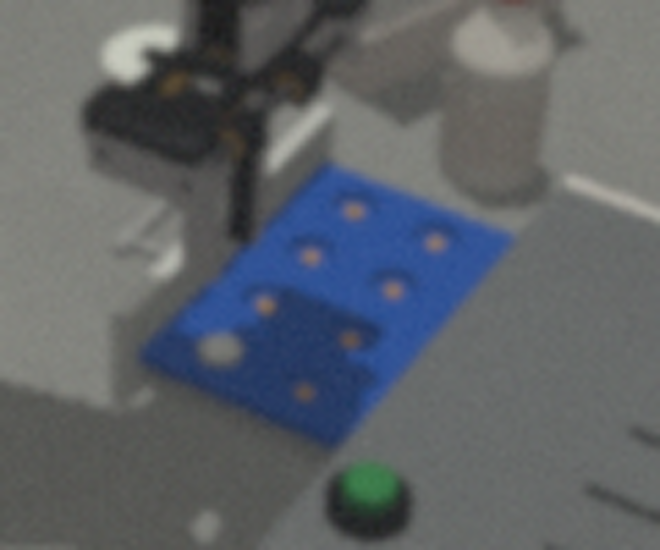

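The scene crop shows cell 1 seated in pocket 3 at (220,350), with its top at z≈0.060 (0.0607 expected). On to the next cell.

>>> step_arm --deltas '[{"dp": [0,0.6,0.05],"twist": 0},{"dp": [0,0.98,0.06],"twist": 0},{"dp": [0,0.98,0.06],"twist": 0},{"dp": [0,0.98,0.06],"twist": 0},{"dp": [0,0.98,0.06],"twist": 0},{"dp": [0,0.98,0.06],"twist": 0},{"dp": [0,0.98,0.06],"twist": 0},{"dp": [0,0.98,0.06],"twist": 0},{"dp": [0,0.98,0.06],"twist": 0},{"dp": [0.01,0.98,0.05],"twist": 0},{"dp": [0.01,0.7,0],"twist": 0},{"dp": [0,0,0.3],"twist": 0}]' --gripper -0.2

```text
time_s: 16.8
ee_pos: [0.5371, -0.235, 0.0884]
eef_rot: [3.141, -0.001, -0.046]
force: [0.3, -0.6, 0.6]
grip_width: 0.0374
grip_force: 0.0
```

>>> step_arm --deltas '[{"dp": [0,0,0.6],"twist": 0},{"dp": [0,0,0.6],"twist": 0},{"dp": [0,0,0.4],"twist": 0},{"dp": [0,0,0.1],"twist": 0},{"dp": [0,0,0],"twist": 0},{"dp": [0,0,0],"twist": 0}]'

```text
time_s: 17.4
ee_pos: [0.5377, -0.2317, 0.0212]
eef_rot: [3.141, -0.001, -0.043]
force: [0.5, 0.4, 0.2]
grip_width: 0.0373
grip_force: 0.0
```

>>> step_arm --deltas '[{"dp": [0,0,0.2],"twist": 0},{"dp": [0,0,0.12],"twist": 0},{"dp": [0,0,0.05],"twist": 0},{"dp": [0,0,0],"twist": 0},{"dp": [0,0,0],"twist": 0}]'

```text
time_s: 17.9
ee_pos: [0.5374, -0.232, 0.0059]
eef_rot: [3.142, -0.0, -0.043]
force: [-0.0, -0.5, -0.1]
grip_width: 0.0378
grip_force: 0.0
```

>>> step_arm --deltas '[{"dp": [0,0,0],"twist": 0},{"dp": [0,0,0],"twist": 0},{"dp": [0,0,0],"twist": 0},{"dp": [0,0,0],"twist": 0}]' --gripper -1

```text
time_s: 18.3
ee_pos: [0.5374, -0.232, 0.006]
eef_rot: [3.141, -0.0, -0.043]
force: [0.8, -0.2, 1.7]
grip_width: 0.0239
grip_force: 6.0
```

>>> step_arm --deltas '[{"dp": [0,0,-0.2],"twist": 0},{"dp": [0,0,-0.4],"twist": 0},{"dp": [0,0,-0.6],"twist": 0},{"dp": [0,0,-0.7],"twist": 0},{"dp": [0,0,-0.7],"twist": 0},{"dp": [0,0,-0.4],"twist": 0},{"dp": [0,0,0],"twist": 0}]'

```text
time_s: 19.0
ee_pos: [0.5384, -0.2324, 0.1295]
eef_rot: [3.139, -0.005, -0.043]
force: [0.3, 0.6, 0.1]
grip_width: 0.0238
grip_force: 6.0
```

```bash
python3 - <<'E'
from h import *
look()
s=ctrl.get_obs()['ee_pos']; print(s)
plan([*pk(1),.125],-.0437)
E
```

```text
top pocket 3 px off [-0.1545  0.0156] n 41 z med/p10/p90 [0.0614 0.0571 0.0659] off mm [-0.0602  0.4963]
scene 54 [ 0.4167 -0.3149]
scene pocket 3 px off [ 0.7379 -0.2697] n 43 z med/p10/p90 [0.059  0.054  0.0612] off mm [1.3427 2.2672]
[ 0.5373 -0.2319  0.1261]
13 rows; dp | twist
[-0.0, -0.98, 0.0] 0.001
[-0.0, -0.98, 0.0] 0.001
[-0.0, -0.97, 0.01] 0.001
[-0.0, -0.98, -0.0] 0.001
[-0.01, -0.98, 0.0] 0.001
[0.0, -0.98, 0.0] 0.001
[0.0, -0.97, 0.0] 0.001
[-0.0, -0.98, 0.01] 0.001
[-0.0, -0.98, -0.0] 0.001
[-0.0, -0.98, 0.0] 0.001
[-0.01, -0.97, 0.0] 0.001
[0.0, -0.98, 0.01] 0.001
[0.0, -0.979, -0.002] 0.001
end [0.5586 0.2761 0.125 ] -0.044
```

>>> step_arm --deltas '[{"dp": [0,-0.5,0],"twist": 0},{"dp": [0,-0.9,0],"twist": 0},{"dp": [0,-0.98,0],"twist": 0},{"dp": [0,-0.98,0],"twist": 0},{"dp": [0,-0.98,0],"twist": 0},{"dp": [0,-0.98,0],"twist": 0},{"dp": [0,-0.98,0],"twist": 0},{"dp": [0,-0.98,0],"twist": 0},{"dp": [0,-0.98,0],"twist": 0},{"dp": [0,-0.98,0],"twist": 0},{"dp": [0,-0.98,0],"twist": 0},{"dp": [-0.02,-0.98,0],"twist": 0}]'

```text
time_s: 20.3
ee_pos: [0.5552, 0.2172, 0.1246]
eef_rot: [3.141, 0.002, -0.043]
force: [0.1, 1.0, -0.1]
grip_width: 0.0241
grip_force: 6.0
```

>>> step_arm --deltas '[{"dp": [0,-0.9,0],"twist": 0},{"dp": [0,-0.58,0],"twist": 0},{"dp": [0,0,0.2],"twist": 0},{"dp": [0,0,0.4],"twist": 0},{"dp": [0,0,0.4],"twist": 0},{"dp": [0,0,0.2],"twist": 0},{"dp": [0,0,0],"twist": 0},{"dp": [0,0,0],"twist": 0},{"dp": [0,0,0],"twist": 0}]'

```text
time_s: 21.2
ee_pos: [0.5587, 0.2747, 0.0786]
eef_rot: [-3.141, -0.001, -0.043]
force: [0.9, 0.2, 0.2]
grip_width: 0.0242
grip_force: 6.0
```

```bash
python3 - <<'E'
from h import *
plan([*pk(1),.0595],-.0437,n=1)
E
```

```text
1 rows; dp | twist
[-0.006, -0.033, 0.477] 0.006
end [0.5586 0.2761 0.0595] -0.0437
```

>>> step_arm --deltas '[{"dp": [0,-0.033,0.2],"twist": 0},{"dp": [0,0,0.15],"twist": 0},{"dp": [0,0,0.05],"twist": 0},{"dp": [0,0,0.02],"twist": 0},{"dp": [0,0,0.02],"twist": 0},{"dp": [0,0,0.02],"twist": 0},{"dp": [0,0,0],"twist": 0},{"dp": [0,0,0],"twist": 0}]'

```text
time_s: 22.0
ee_pos: [0.5585, 0.2762, 0.0595]
eef_rot: [-3.142, -0.0, -0.043]
force: [0.1, -0.4, 0.2]
grip_width: 0.0237
grip_force: 6.0
```

Next cell: C at (0.4163, -0.3142).

>>> step_arm --deltas '[{"dp": [0,0,0],"twist": 0},{"dp": [0,0,0],"twist": 0},{"dp": [0,0,0],"twist": 0},{"dp": [0,0,-0.2],"twist": 0},{"dp": [0,0,-0.5],"twist": 0},{"dp": [0,0,-0.5],"twist": 0},{"dp": [0,0,-0.4],"twist": 0},{"dp": [0,0,0],"twist": 0}]' --gripper -0.3

```text
time_s: 22.8
ee_pos: [0.5594, 0.2766, 0.1263]
eef_rot: [-3.14, -0.004, -0.043]
force: [-0.4, 0.5, 0.5]
grip_width: 0.0332
grip_force: 0.0
```

```bash
python3 - <<'E'
from h import *
look()
plan([.4165,-.3142,.10],-.0437)
E
```

```text
top 34 [ 0.5511 -0.3321]
top 36 [ 0.4165 -0.3137]
top pocket 3 px off [1.6992 1.162 ] n 1 z med/p10/p90 [0.0614 0.0614 0.0614] off mm [-3.6418 -5.5582]
scene 53 [ 0.4167 -0.3148]
scene 62 [ 0.5511 -0.333 ]
scene pocket 1 px off [-0.468  -0.0621] n 9 z med/p10/p90 [0.0609 0.0587 0.0627] off mm [-1.4407 -0.5048]
scene pocket 3 px off [-0.204   0.3234] n 8 z med/p10/p90 [0.0605 0.0581 0.0628] off mm [ 0.1881 -1.6289]
15 rows; dp | twist
[-0.19, 0.99, 0.04] 0.001
[-0.2, 1.0, 0.04] 0.001
[-0.19, 0.99, 0.04] 0.001
[-0.2, 0.99, 0.04] 0.001
[-0.19, 1.0, 0.03] 0.001
[-0.19, 0.99, 0.04] 0.001
[-0.2, 0.99, 0.04] 0.001
[-0.19, 1.0, 0.04] 0.001
[-0.19, 0.99, 0.04] 0.001
[-0.2, 0.99, 0.04] 0.001
[-0.19, 1.0, 0.04] 0.001
[-0.19, 0.99, 0.04] 0.001
[-0.2, 0.99, 0.04] 0.001
[-0.19, 1.0, 0.03] 0.001
[-0.192, 0.989, 0.044] 0.001
end [ 0.4165 -0.3142  0.1   ] -0.0441
```

>>> step_arm --deltas '[{"dp": [-0.12,0.6,0],"twist": 0},{"dp": [-0.19,0.98,0],"twist": 0},{"dp": [-0.19,0.98,0],"twist": 0},{"dp": [-0.19,0.98,0],"twist": 0},{"dp": [-0.19,0.98,0],"twist": 0},{"dp": [-0.19,0.98,0],"twist": 0},{"dp": [-0.19,0.98,0],"twist": 0},{"dp": [-0.19,0.98,0],"twist": 0},{"dp": [-0.19,0.98,0],"twist": 0},{"dp": [-0.19,0.98,0],"twist": 0},{"dp": [-0.19,0.98,0],"twist": 0},{"dp": [-0.19,0.98,0],"twist": 0}]' --gripper -0.2

```text
time_s: 24.1
ee_pos: [0.4495, -0.1761, 0.1226]
eef_rot: [-3.141, 0.001, -0.043]
force: [0.3, 0.6, 0.5]
grip_width: 0.0374
grip_force: 0.0
```

>>> step_arm --deltas '[{"dp": [-0.19,0.98,0.2],"twist": 0},{"dp": [-0.19,0.98,0.3],"twist": 0},{"dp": [-0.19,0.98,0.3],"twist": 0},{"dp": [-0.12,0.58,0.3],"twist": 0},{"dp": [0,0,0.5],"twist": 0},{"dp": [0,0,0.6],"twist": 0},{"dp": [0,0,0.3],"twist": 0},{"dp": [0,0,0],"twist": 0},{"dp": [0,0,0],"twist": 0}]'

```text
time_s: 25.0
ee_pos: [0.4171, -0.3142, 0.0238]
eef_rot: [-3.142, -0.0, -0.043]
force: [-0.0, 0.1, 1.1]
grip_width: 0.0374
grip_force: 0.0
```

```bash
python3 - <<'E'
from h import *
plan([.4165,-.3142,.0062],-.0437,n=1)
E
```

```text
1 rows; dp | twist
[-0.015, -0.0, 0.44] 0.013
end [ 0.4165 -0.3142  0.0062] -0.0437
```

>>> step_arm --deltas '[{"dp": [-0.015,0,0.2],"twist": 0},{"dp": [0,0,0.15],"twist": 0},{"dp": [0,0,0.09],"twist": 0},{"dp": [0,0,0],"twist": 0},{"dp": [0,0,0],"twist": 0}]'

```text
time_s: 25.5
ee_pos: [0.4163, -0.3143, 0.0059]
eef_rot: [3.142, -0.0, -0.043]
force: [0.2, 0.1, -0.2]
grip_width: 0.0378
grip_force: 0.0
```

>>> step_arm --deltas '[{"dp": [0,0,0],"twist": 0},{"dp": [0,0,0],"twist": 0},{"dp": [0,0,0],"twist": 0},{"dp": [0,0,0],"twist": 0}]' --gripper -1

```text
time_s: 25.9
ee_pos: [0.4164, -0.3143, 0.006]
eef_rot: [3.141, -0.0, -0.043]
force: [-0.3, 1.3, 1.0]
grip_width: 0.0237
grip_force: 6.0
```

>>> step_arm --deltas '[{"dp": [0,0,-0.2],"twist": 0},{"dp": [0,0,-0.4],"twist": 0},{"dp": [0,0,-0.6],"twist": 0},{"dp": [0,0,-0.7],"twist": 0},{"dp": [0,0,-0.7],"twist": 0},{"dp": [0,0,-0.4],"twist": 0},{"dp": [0,0,0],"twist": 0}]'

```text
time_s: 26.6
ee_pos: [0.4171, -0.3149, 0.1284]
eef_rot: [3.139, -0.003, -0.043]
force: [-0.5, -0.0, 0.2]
grip_width: 0.0238
grip_force: 6.0
```

```bash
python3 - <<'E'
from h import *
look()
plan([*pk(7),.125],-.0437)
E
```

```text
top 26 [ 0.5526 -0.3318]
top pocket 1 px off [-0.0275 -0.2164] n 43 z med/p10/p90 [0.0604 0.0567 0.064 ] off mm [0.696  0.1072]
top pocket 3 px off [-0.1381 -0.0473] n 43 z med/p10/p90 [0.0604 0.0569 0.0659] off mm [0.144  0.4481]
scene 17 [ 0.5408 -0.1633]
scene 48 [ 0.553  -0.3326]
scene pocket 1 px off [ 0.6781 -0.2558] n 35 z med/p10/p90 [0.0583 0.055  0.0617] off mm [1.2778 2.2908]
scene pocket 3 px off [0.3936 0.0673] n 41 z med/p10/p90 [0.0599 0.055  0.0629] off mm [1.1899 0.3566]
13 rows; dp | twist
[0.33, -0.95, 0.0] 0.001
[0.33, -0.94, 0.0] 0.001
[0.33, -0.95, 0.0] 0.001
[0.33, -0.94, 0.0] 0.001
[0.33, -0.95, 0.01] 0.001
[0.33, -0.94, -0.0] 0.001
[0.33, -0.95, -0.0] 0.001
[0.33, -0.95, -0.0] 0.001
[0.33, -0.94, -0.0] 0.001
[0.33, -0.95, 0.0] 0.001
[0.33, -0.94, 0.0] 0.001
[0.33, -0.95, 0.0] 0.001
[0.33, -0.946, 0.004] 0.001
end [0.609  0.1698 0.125 ] -0.044
```

>>> step_arm --deltas '[{"dp": [0.17,-0.5,0],"twist": 0},{"dp": [0.3,-0.85,0],"twist": 0},{"dp": [0.33,-0.95,0],"twist": 0},{"dp": [0.33,-0.95,0],"twist": 0},{"dp": [0.33,-0.95,0],"twist": 0},{"dp": [0.33,-0.95,0],"twist": 0},{"dp": [0.33,-0.95,0],"twist": 0},{"dp": [0.33,-0.95,0],"twist": 0},{"dp": [0.33,-0.95,0],"twist": 0},{"dp": [0.33,-0.95,0],"twist": 0},{"dp": [0.33,-0.95,0],"twist": 0},{"dp": [0.33,-0.95,0],"twist": 0}]'

```text
time_s: 27.9
ee_pos: [0.5854, 0.1144, 0.1242]
eef_rot: [3.141, 0.002, -0.043]
force: [0.3, -0.9, 0.8]
grip_width: 0.0239
grip_force: 6.0
```

>>> step_arm --deltas '[{"dp": [0.32,-0.9,0],"twist": 0},{"dp": [0.2,-0.55,0],"twist": 0},{"dp": [0,0,0.2],"twist": 0},{"dp": [0,0,0.4],"twist": 0},{"dp": [0,0,0.4],"twist": 0},{"dp": [0,0,0.2],"twist": 0},{"dp": [0,0,0],"twist": 0},{"dp": [0,0,0],"twist": 0},{"dp": [0,0,0],"twist": 0}]'

```text
time_s: 28.8
ee_pos: [0.6093, 0.1698, 0.0786]
eef_rot: [-3.141, -0.001, -0.043]
force: [-0.3, 0.9, -0.8]
grip_width: 0.0241
grip_force: 6.0
```

```bash
python3 - <<'E'
from h import *
plan([*pk(7),.0595],-.0437,n=1)
E
```

```text
1 rows; dp | twist
[-0.008, 0.0, 0.478] 0.006
end [0.609  0.1698 0.0595] -0.0437
```

>>> step_arm --deltas '[{"dp": [0,0,0.2],"twist": 0},{"dp": [0,0,0.15],"twist": 0},{"dp": [0,0,0.05],"twist": 0},{"dp": [0,0,0.02],"twist": 0},{"dp": [0,0,0.02],"twist": 0},{"dp": [0,0,0.02],"twist": 0},{"dp": [0,0,0],"twist": 0},{"dp": [0,0,0],"twist": 0}]'

```text
time_s: 29.6
ee_pos: [0.609, 0.1699, 0.0596]
eef_rot: [-3.142, -0.0, -0.043]
force: [-0.6, 0.2, -0.1]
grip_width: 0.0239
grip_force: 6.0
```

>>> step_arm --deltas '[{"dp": [0,0,0],"twist": 0},{"dp": [0,0,0],"twist": 0},{"dp": [0,0,0],"twist": 0},{"dp": [0,0,-0.2],"twist": 0},{"dp": [0,0,-0.5],"twist": 0},{"dp": [0,0,-0.5],"twist": 0},{"dp": [0,0,-0.4],"twist": 0},{"dp": [0,0,0],"twist": 0}]' --gripper -0.3

```text
time_s: 30.4
ee_pos: [0.61, 0.1702, 0.1264]
eef_rot: [-3.14, -0.004, -0.043]
force: [0.4, 0.1, -0.1]
grip_width: 0.0329
grip_force: 0.0
```

```bash
python3 - <<'E'
from h import *
look()
plan([.551,-.3324,.10],-.0437)
E
```

```text
top 33 [ 0.5511 -0.3321]
top pocket 1 px off [-0.0275 -0.2164] n 43 z med/p10/p90 [0.0603 0.0552 0.0636] off mm [0.696  0.1072]
scene 64 [ 0.5511 -0.333 ]
scene pocket 3 px off [-0.004   0.1567] n 30 z med/p10/p90 [0.0605 0.0576 0.0624] off mm [ 0.3415 -0.6383]
scene pocket 7 px off [-0.1472  0.9565] n 13 z med/p10/p90 [0.0605 0.0582 0.0622] off mm [ 1.5973 -4.0127]
13 rows; dp | twist
[-0.07, 0.97, 0.04] 0.001
[-0.07, 0.97, 0.05] 0.001
[-0.07, 0.97, 0.04] 0.001
[-0.07, 0.97, 0.05] 0.001
[-0.07, 0.97, 0.04] 0.001
[-0.07, 0.97, 0.05] 0.001
[-0.07, 0.97, 0.04] 0.001
[-0.06, 0.97, 0.05] 0.001
[-0.07, 0.97, 0.04] 0.001
[-0.07, 0.97, 0.05] 0.001
[-0.07, 0.97, 0.04] 0.001
[-0.07, 0.97, 0.05] 0.001
[-0.068, 0.968, 0.043] 0.001
end [ 0.551  -0.3324  0.1   ] -0.044
```

>>> step_arm --deltas '[{"dp": [-0.04,0.6,0],"twist": 0},{"dp": [-0.07,0.98,0],"twist": 0},{"dp": [-0.07,0.98,0],"twist": 0},{"dp": [-0.07,0.98,0],"twist": 0},{"dp": [-0.07,0.98,0],"twist": 0},{"dp": [-0.07,0.98,0],"twist": 0},{"dp": [-0.07,0.98,0],"twist": 0},{"dp": [-0.07,0.98,0],"twist": 0},{"dp": [-0.07,0.98,0],"twist": 0},{"dp": [-0.07,0.98,0],"twist": 0},{"dp": [-0.07,0.98,0],"twist": 0},{"dp": [-0.07,0.98,0],"twist": 0}]' --gripper -0.2

```text
time_s: 31.7
ee_pos: [0.5561, -0.2848, 0.1222]
eef_rot: [-3.141, 0.002, -0.043]
force: [0.2, 0.1, 0.6]
grip_width: 0.0377
grip_force: 0.0
```

>>> step_arm --deltas '[{"dp": [-0.07,0.75,0.3],"twist": 0},{"dp": [-0.03,0.46,0.4],"twist": 0},{"dp": [0,0,0.6],"twist": 0},{"dp": [0,0,0.6],"twist": 0},{"dp": [0,0,0.5],"twist": 0},{"dp": [0,0,0.1],"twist": 0},{"dp": [0,0,0],"twist": 0},{"dp": [0,0,0],"twist": 0}]'

```text
time_s: 32.5
ee_pos: [0.5512, -0.3319, 0.0243]
eef_rot: [3.141, -0.001, -0.043]
force: [0.0, -0.0, -0.4]
grip_width: 0.0379
grip_force: 0.0
```

```bash
python3 - <<'E'
from h import *
plan([.5511,-.3324,.0062],-.0437,n=1)
E
```

```text
1 rows; dp | twist
[-0.002, 0.014, 0.453] 0.01
end [ 0.5511 -0.3324  0.0062] -0.0437
```

>>> step_arm --deltas '[{"dp": [0,0.01,0.2],"twist": 0},{"dp": [0,0,0.15],"twist": 0},{"dp": [0,0,0.1],"twist": 0},{"dp": [0,0,0],"twist": 0},{"dp": [0,0,0],"twist": 0}]'

```text
time_s: 33.0
ee_pos: [0.5509, -0.3321, 0.0055]
eef_rot: [-3.142, 0.0, -0.043]
force: [-0.3, -0.3, 0.9]
grip_width: 0.0376
grip_force: 0.0
```

>>> step_arm --deltas '[{"dp": [0,0,0],"twist": 0},{"dp": [0,0,0],"twist": 0},{"dp": [0,0,0],"twist": 0},{"dp": [0,0,0],"twist": 0}]' --gripper -1

```text
time_s: 33.4
ee_pos: [0.551, -0.3321, 0.0057]
eef_rot: [3.141, -0.0, -0.043]
force: [1.1, -0.5, 0.7]
grip_width: 0.024
grip_force: 6.0
```

>>> step_arm --deltas '[{"dp": [0,0,-0.2],"twist": 0},{"dp": [0,0,-0.4],"twist": 0},{"dp": [0,0,-0.6],"twist": 0},{"dp": [0,0,-0.7],"twist": 0},{"dp": [0,0,-0.7],"twist": 0},{"dp": [0,0,-0.4],"twist": 0},{"dp": [0,0,0],"twist": 0}]'

```text
time_s: 34.1
ee_pos: [0.5519, -0.3327, 0.1295]
eef_rot: [3.139, -0.005, -0.043]
force: [0.1, 0.1, -0.9]
grip_width: 0.0241
grip_force: 6.0
```

```bash
python3 - <<'E'
from h import *
look()
plan([*pk(5),.125],-.0437)
E
```

```text
top pocket 1 px off [ 0.0174 -0.1387] n 44 z med/p10/p90 [0.062  0.0587 0.0649] off mm [ 0.4484 -0.0439]
top pocket 3 px off [-0.003  -0.1359] n 47 z med/p10/p90 [0.0612 0.055  0.0659] off mm [0.4383 0.0198]
top pocket 7 px off [ 0.1893 -0.1702] n 46 z med/p10/p90 [0.062  0.0572 0.0661] off mm [ 0.5639 -0.598 ]
scene 15 [ 0.5109 -0.1648]
scene 36 [ 0.5413 -0.1614]
scene pocket 1 px off [ 0.6004 -0.0536] n 39 z med/p10/p90 [0.0599 0.0559 0.0622] off mm [1.5361 1.2482]
scene pocket 3 px off [0.196  0.2984] n 40 z med/p10/p90 [0.0597 0.0566 0.0623] off mm [ 1.1871 -0.8904]
scene pocket 7 px off [0.2016 0.0406] n 43 z med/p10/p90 [0.0595 0.0567 0.0618] off mm [0.6082 0.1555]
16 rows; dp | twist
[0.06, -0.95, 0.0] 0.001
[0.05, -0.95, 0.0] 0.001
[0.06, -0.95, 0.0] 0.001
[0.06, -0.95, 0.0] 0.001
[0.06, -0.95, 0.01] 0.001
[0.05, -0.95, -0.0] 0.001
[0.06, -0.95, -0.0] 0.001
[0.06, -0.95, -0.0] 0.001
[0.05, -0.95, -0.0] 0.001
[0.06, -0.95, 0.0] 0.001
[0.06, -0.95, 0.0] 0.001
[0.05, -0.95, 0.0] 0.001
[0.06, -0.95, 0.0] 0.001
[0.05, -0.95, 0.0] 0.001
[0.06, -0.95, 0.01] 0.001
[0.057, -0.946, -0.003] 0.001
end [0.6135 0.2737 0.125 ] -0.0442
```

>>> step_arm --deltas '[{"dp": [0.03,-0.5,0],"twist": 0},{"dp": [0.06,-0.9,0],"twist": 0},{"dp": [0.06,-0.98,0],"twist": 0},{"dp": [0.06,-0.98,0],"twist": 0},{"dp": [0.06,-0.98,0],"twist": 0},{"dp": [0.06,-0.98,0],"twist": 0},{"dp": [0.06,-0.98,0],"twist": 0},{"dp": [0.06,-0.98,0],"twist": 0},{"dp": [0.06,-0.98,0],"twist": 0},{"dp": [0.06,-0.98,0],"twist": 0},{"dp": [0.06,-0.98,0],"twist": 0},{"dp": [0.06,-0.98,0],"twist": 0}]'

```text
time_s: 35.4
ee_pos: [0.5967, 0.1168, 0.1244]
eef_rot: [3.141, 0.002, -0.043]
force: [0.1, -0.8, -0.3]
grip_width: 0.0239
grip_force: 6.0
```

>>> step_arm --deltas '[{"dp": [0.06,-0.98,0],"twist": 0},{"dp": [0.06,-0.98,0],"twist": 0},{"dp": [0.05,-0.9,0],"twist": 0},{"dp": [0.04,-0.7,0],"twist": 0},{"dp": [0,-0.42,0],"twist": 0},{"dp": [0,0,0.2],"twist": 0},{"dp": [0,0,0.4],"twist": 0},{"dp": [0,0,0.4],"twist": 0},{"dp": [0,0,0.2],"twist": 0},{"dp": [0,0,0],"twist": 0},{"dp": [0,0,0],"twist": 0},{"dp": [0,0,0],"twist": 0}]'

```text
time_s: 36.6
ee_pos: [0.6134, 0.2729, 0.0782]
eef_rot: [-3.141, -0.001, -0.043]
force: [0.6, 0.3, 0.2]
grip_width: 0.0236
grip_force: 6.0
```

```bash
python3 - <<'E'
from h import *
plan([*pk(5),.0595],-.0437,n=1)
E
```

```text
1 rows; dp | twist
[0.003, -0.019, 0.468] 0.005
end [0.6135 0.2737 0.0595] -0.0437
```

>>> step_arm --deltas '[{"dp": [0,-0.02,0.2],"twist": 0},{"dp": [0,0,0.15],"twist": 0},{"dp": [0,0,0.05],"twist": 0},{"dp": [0,0,0.02],"twist": 0},{"dp": [0,0,0.02],"twist": 0},{"dp": [0,0,0.02],"twist": 0},{"dp": [0,0,0],"twist": 0},{"dp": [0,0,0],"twist": 0}]'

```text
time_s: 37.4
ee_pos: [0.613, 0.2739, 0.0591]
eef_rot: [-3.142, -0.0, -0.043]
force: [-0.5, 0.7, -0.2]
grip_width: 0.0243
grip_force: 6.0
```

>>> step_arm --deltas '[{"dp": [0,0,0],"twist": 0},{"dp": [0,0,0],"twist": 0},{"dp": [0,0,0],"twist": 0},{"dp": [0,0,-0.2],"twist": 0},{"dp": [0,0,-0.5],"twist": 0},{"dp": [0,0,-0.6],"twist": 0},{"dp": [0,0,-0.6],"twist": 0},{"dp": [0,0,0],"twist": 0}]' --gripper -0.3

```text
time_s: 38.2
ee_pos: [0.6144, 0.2743, 0.1394]
eef_rot: [-3.139, -0.006, -0.043]
force: [0.5, -0.6, -0.0]
grip_width: 0.0328
grip_force: 0.0
```

```bash
python3 - <<'E'
from h import *
plan([.43,.2518,.135],-.0437); 
print(ctrl.get_obs()['ee_pos'])
E
```

```text
5 rows; dp | twist
[-0.92, 0.15, 0.02] 0.002
[-0.91, 0.15, 0.02] 0.002
[-0.92, 0.16, 0.03] 0.002
[-0.91, 0.15, 0.02] 0.002
[-0.921, 0.153, 0.021] 0.002
end [0.43   0.2518 0.135 ] -0.0438
[0.61438381 0.27433832 0.13944447]
```

>>> step_arm --deltas '[{"dp": [-0.5,0.08,0],"twist": 0},{"dp": [-0.9,0.15,0],"twist": 0},{"dp": [-0.9,0.15,0],"twist": 0},{"dp": [-0.9,0.15,0],"twist": 0},{"dp": [-0.9,0.15,0],"twist": 0},{"dp": [-0.48,0.08,0],"twist": 0},{"dp": [0,0,0],"twist": 0}]' --gripper -1

```text
time_s: 38.9
ee_pos: [0.4269, 0.2512, 0.135]
eef_rot: [3.141, 0.0, -0.042]
force: [-0.2, 0.3, -0.0]
grip_width: 0.0005
grip_force: 0.0
```

```bash
python3 - <<'E'
from h import *
look(name='b')
plan([.43,.2518,.062],-.0437)
for n in ['top','scene']:
    c=ctrl.get_calibration(n); p,d=ctrl.camera(n)
    if n=='scene': save(p,'mat.png',(70,220,230,350),4)
E
```

```text
top pocket 1 px off [-0.0508 -0.1311] n 42 z med/p10/p90 [0.0607 0.0568 0.0648] off mm [0.4196 0.1745]
top pocket 3 px off [-0.1545  0.0156] n 41 z med/p10/p90 [0.0613 0.0571 0.066 ] off mm [-0.0602  0.4963]
top pocket 5 px off [-0.0577  0.1115] n 40 z med/p10/p90 [0.061  0.0584 0.066 ] off mm [-0.3646  0.1762]
top pocket 7 px off [0.035  0.0151] n 42 z med/p10/p90 [0.0596 0.0569 0.0624] off mm [-0.0465 -0.1141]
scene pocket 1 px off [-0.2791  0.6157] n 30 z med/p10/p90 [0.0593 0.0574 0.0618] off mm [ 0.6696 -3.2366]
scene pocket 3 px off [-0.0275  0.7351] n 34 z med/p10/p90 [0.0601 0.058  0.0632] off mm [ 1.5766 -3.0044]
scene pocket 5 px off [-0.3159  0.3786] n 32 z med/p10/p90 [0.0603 0.0579 0.0628] off mm [-0.0421 -2.1962]
scene pocket 7 px off [0.0107 0.4788] n 38 z med/p10/p90 [0.06   0.0577 0.0618] off mm [ 1.0195 -1.8787]
2 rows; dp | twist
[0.01, -0.0, 0.91] 0.006
[0.012, -0.009, 0.919] 0.006
end [0.43   0.2518 0.062 ] -0.0437
```

View pics/bscene.png

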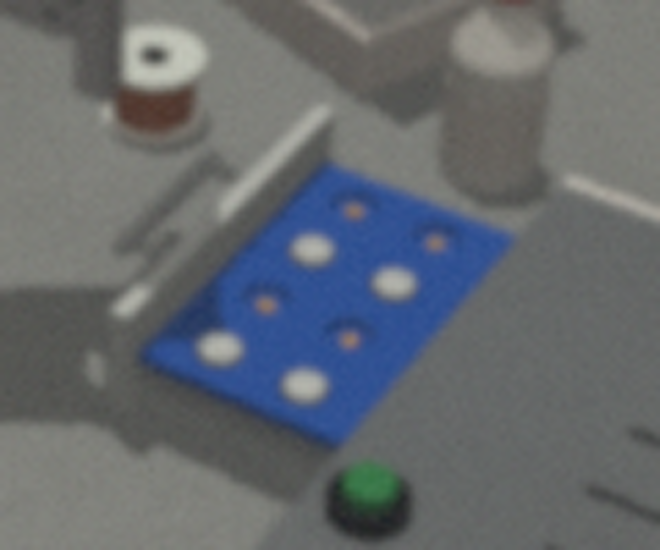

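View pics/mat.png

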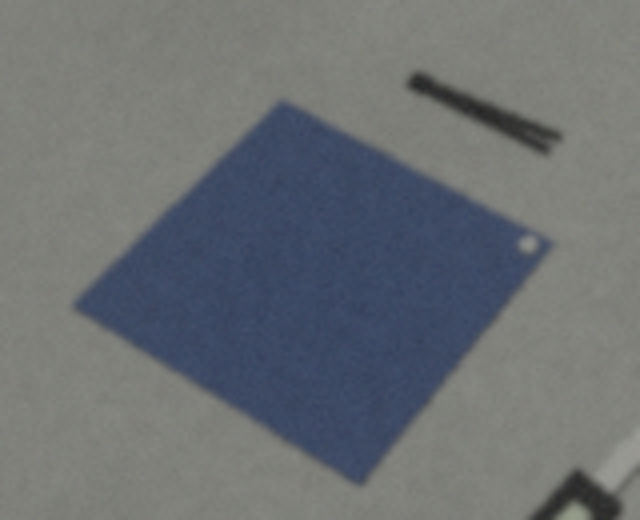

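All four cells are seated in pockets 1, 3, 5 and 7, at (312,248), (220,348), (393,283) and (304,384) in the crop. The mat is empty except for its stud at (528,243). Now I push the tray home with closed fingers against the handle.

>>> step_arm --deltas '[{"dp": [0,0,0.6],"twist": 0},{"dp": [0,0,0.7],"twist": 0},{"dp": [0,0,0.5],"twist": 0},{"dp": [0.2,0,0],"twist": 0},{"dp": [0.2,0,0],"twist": 0},{"dp": [0.1,0,0],"twist": 0},{"dp": [0.1,0,0],"twist": 0},{"dp": [0.1,0,0],"twist": 0},{"dp": [0.1,0,0],"twist": 0},{"dp": [0.1,0,0],"twist": 0},{"dp": [0.1,0,0],"twist": 0},{"dp": [0.1,0,0],"twist": 0}]'

```text
time_s: 40.3
ee_pos: [0.4728, 0.2495, 0.0631]
eef_rot: [-3.142, 0.0, -0.043]
force: [-2.9, -0.2, 1.8]
grip_width: 0.0005
grip_force: 1.2
```

>>> step_arm --deltas '[{"dp": [0.15,0,0],"twist": 0},{"dp": [0.2,0,0],"twist": 0},{"dp": [0.2,0,0],"twist": 0},{"dp": [0.2,0,0],"twist": 0},{"dp": [0.2,0,0],"twist": 0},{"dp": [0.2,0,0],"twist": 0},{"dp": [0.2,0,0],"twist": 0},{"dp": [0.2,0,0],"twist": 0},{"dp": [0.2,0,0],"twist": 0},{"dp": [0.2,0,0],"twist": 0},{"dp": [0.2,0,0],"twist": 0},{"dp": [0.2,0,0],"twist": 0}]'

```text
time_s: 41.5
ee_pos: [0.5672, 0.2454, 0.063]
eef_rot: [-3.142, 0.0, -0.043]
force: [-2.8, 1.3, 1.7]
grip_width: 0.0007
grip_force: 1.4
```

>>> step_arm --deltas '[{"dp": [0.2,0,0],"twist": 0},{"dp": [0.2,0,0],"twist": 0},{"dp": [0.15,0,0],"twist": 0},{"dp": [0.1,0,0],"twist": 0},{"dp": [0.1,0,0],"twist": 0},{"dp": [0.1,0,0],"twist": 0},{"dp": [0.05,0,0],"twist": 0},{"dp": [0.03,0,0],"twist": 0},{"dp": [0,0,0],"twist": 0}]'

```text
time_s: 42.4
ee_pos: [0.6039, 0.2437, 0.063]
eef_rot: [3.141, -0.0, -0.043]
force: [0.5, 0.5, 0.6]
grip_width: 0.0006
grip_force: 0.0
```

>>> step_arm --deltas '[{"dp": [0.04,0,0],"twist": 0},{"dp": [0.04,0,0],"twist": 0},{"dp": [0.04,0,0],"twist": 0},{"dp": [0,0,0],"twist": 0}]'

```text
time_s: 42.8
ee_pos: [0.6082, 0.2435, 0.063]
eef_rot: [3.141, 0.001, -0.043]
force: [-4.8, -1.1, 1.4]
grip_width: 0.0006
grip_force: 2.4
```

>>> step_arm --deltas '[{"dp": [0.03,0,0],"twist": 0},{"dp": [0.03,0,0],"twist": 0},{"dp": [0,0,0],"twist": 0},{"dp": [0,0,0],"twist": 0}]'

```text
time_s: 43.2
ee_pos: [0.6085, 0.2435, 0.0629]
eef_rot: [3.14, 0.006, -0.043]
force: [-22.2, -2.8, 11.2]
grip_width: 0.0002
grip_force: 11.1
```

>>> step_arm --deltas '[{"dp": [0.03,0,0],"twist": 0},{"dp": [0,0,0],"twist": 0},{"dp": [0,0,0],"twist": 0}]'

```text
time_s: 43.5
ee_pos: [0.6086, 0.2435, 0.0629]
eef_rot: [3.14, 0.009, -0.042]
force: [-31.8, -3.8, 16.2]
grip_width: 0.0002
grip_force: 15.7
```

>>> step_arm --deltas '[{"dp": [-0.15,0,0],"twist": 0},{"dp": [-0.4,0,0],"twist": 0},{"dp": [0,0,-0.5],"twist": 0},{"dp": [0,0,-0.8],"twist": 0},{"dp": [0,0,-0.9],"twist": 0},{"dp": [0,0,-0.6],"twist": 0},{"dp": [0,0,0],"twist": 0}]'

```text
time_s: 44.2
ee_pos: [0.5917, 0.2449, 0.1793]
eef_rot: [-3.139, -0.007, -0.043]
force: [-0.1, 0.2, 0.2]
grip_width: 0.0003
grip_force: 0.0
```

```bash
python3 - <<'E'
from h import *
plan([.697,.0628,.165],-.0437)
for n,roi in [('top',(140,90,280,200))]:
    p,d,c=cam(n); save(p,'c.png',roi,5)
E
```

```text
5 rows; dp | twist
[0.57, 0.89, 0.07] 0.002
[0.56, 0.88, 0.07] 0.002
[0.57, 0.89, 0.07] 0.002
[0.56, 0.89, 0.08] 0.002
[0.568, 0.883, 0.066] 0.002
end [0.697  0.0628 0.165 ] -0.0438
```

View pics/c.png

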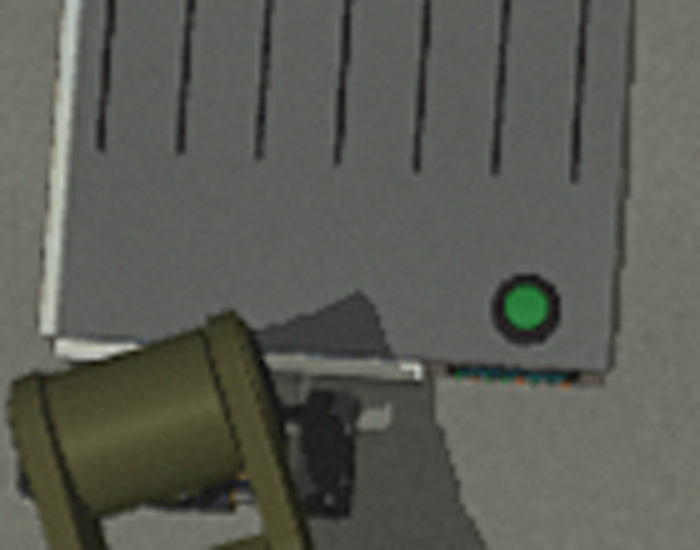

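The top crop shows the front plate flush against the case, with no blue deck visible at (60–420, 350–370), so the tray is home. Moving to the button.

>>> step_arm --deltas '[{"dp": [0.4,0.6,0.05],"twist": 0},{"dp": [0.56,0.88,0.05],"twist": 0},{"dp": [0.56,0.88,0.05],"twist": 0},{"dp": [0.56,0.88,0.05],"twist": 0},{"dp": [0.45,0.7,0.05],"twist": 0},{"dp": [0.3,0.49,0.05],"twist": 0},{"dp": [0,0,0.2],"twist": 0},{"dp": [0,0,0.3],"twist": 0},{"dp": [0,0,0.2],"twist": 0},{"dp": [0,0,0],"twist": 0},{"dp": [0,0,0],"twist": 0}]'

```text
time_s: 45.35
ee_pos: [0.6953, 0.0633, 0.135]
eef_rot: [3.142, 0.0, -0.042]
force: [-0.1, 0.3, 0.1]
grip_width: 0.0005
grip_force: 0.0
```

>>> step_arm --deltas '[{"dp": [0.04,0,0.1],"twist": 0},{"dp": [0,0,0.1],"twist": 0},{"dp": [0,0,0.1],"twist": 0},{"dp": [0,0,0.08],"twist": 0},{"dp": [0,0,0],"twist": 0},{"dp": [0,0,0],"twist": 0}]'

```text
time_s: 45.95
ee_pos: [0.6972, 0.0625, 0.1201]
eef_rot: [-3.141, -0.0, -0.043]
force: [-2.1, 0.0, 3.5]
grip_width: 0.0009
grip_force: 1.3
```

>>> step_arm --deltas '[{"dp": [0,0,0.05],"twist": 0},{"dp": [0,0,0.05],"twist": 0},{"dp": [0,0,0],"twist": 0},{"dp": [0,0,0],"twist": 0}]'

```text
time_s: 46.35
ee_pos: [0.6973, 0.0624, 0.1163]
eef_rot: [-3.141, -0.001, -0.043]
force: [-2.5, 1.2, 5.1]
grip_width: 0.0006
grip_force: 3.1
```

>>> step_arm --deltas '[{"dp": [0,0,0.04],"twist": 0},{"dp": [0,0,0.02],"twist": 0},{"dp": [0,0,0],"twist": 0},{"dp": [0,0,0],"twist": 0}]'

```text
time_s: 46.75
ee_pos: [0.6975, 0.0625, 0.116]
eef_rot: [-3.141, -0.002, -0.043]
force: [-9.3, -0.6, 20.7]
grip_width: 0.0005
grip_force: 10.1
```

>>> step_arm --deltas '[{"dp": [0,0,-0.2],"twist": 0},{"dp": [0,0,-0.5],"twist": 0},{"dp": [0,0,-0.7],"twist": 0},{"dp": [0,0,-0.7],"twist": 0},{"dp": [-0.7,0,0],"twist": 0},{"dp": [-0.9,0,0],"twist": 0},{"dp": [-0.9,0,0],"twist": 0},{"dp": [-0.9,0,0],"twist": 0},{"dp": [-0.9,0,0],"twist": 0},{"dp": [-0.5,0,0],"twist": 0},{"dp": [0,0,0],"twist": 0},{"dp": [0,0,0],"twist": 0}]'

```text
time_s: 47.95
ee_pos: [0.5058, 0.0706, 0.1977]
eef_rot: [3.142, -0.001, -0.043]
force: [0.3, -0.2, 0.3]
grip_width: 0.0004
grip_force: 0.0
```

```bash
python3 - <<'E'
from h import *
p,d,c=cam('scene'); save(p,'d.png',(60,100,440,384),2)
E
```

```text
(no output)
```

View pics/d.png

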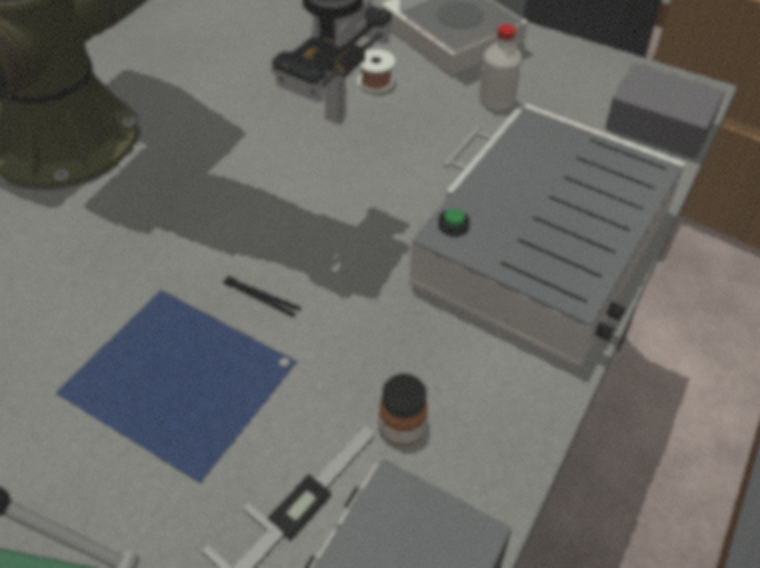

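The picture shows the tray closed (handle at (465,150)), the button back up at (453,218), the mat empty and the other items where they were.

```bash
python3 -c "
from station import ctrl
print(ctrl.hand_in())"
```

```text
the job is handed in; nothing more can be done
None
```

All four cells found on the mat are in separate tray pockets (1, 3, 5 and 7), same face up; the tray is fully home, start was pressed to its stop after that, and the job was handed in at about 48 s; no verdict came back.

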